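# Weigh in salvaged metal parts on the hook scale and tip them into the scrap tote

### The job

Weigh in the salvaged metal for scrap: put every loose finned heatsink and wire-wound ring choke that lies on the bench into the weighing pan, hang the pan by its bail on the hook of the spring scale, let go and let it hang still for a couple of seconds for the gross reading. Then lift it off, tip the lot over the pan's lip into the scrap tote, and hang the empty pan back on the hook, at rest, for the tare reading. Do not force the hook down to its stop, and leave the tape rolls, the solder reel and the small cream box where they are.

Things in the scene. Friction and masses are not known exactly. Their poses are not given: they have to be found in the camera images.
- pan: weighing pan: loose sheet-steel scoop with a bail, 0.35 kg. Origin: centre of its underside below the bail; z up, x lengthwise. Floor 3 mm thick from x = -80 to +95 mm, inner width 159 mm (y), side walls and rear wall (x = +95) 48 mm high. At the -x end a pouring lip slopes up instead of a wall. Bail in the plane x = 0: 8 mm bars at y = +-86 mm up to z = 130, then in to a straight rod along y
- pan_rod (a point): middle of the bail's straight round rod (8 mm thick, along the pan's y, 140 mm long), at x = 0, y = 0, z = 150 mm on the pan. The rod is what hangs on the hook
- pan_grip (a point): middle of the black grip plate that stands on the rod, at x = 0, y = 0, z = 189 mm on the pan: 12 mm thick in the pan's x, 74 mm long in y, from z = 160 to 218 mm. The pan is carried by it, pinched firmly from above across its 12 mm; fingertips that stay above z = 170 mm clear the hook
- pan_lip (a point): middle of the pouring lip's edge, at x = -125, y = 0, z = 18 mm on the pan; the lip slopes up to it from the floor at x = -80. Tilted 60 to 70 degrees, lip down, the pan empties itself
- scale: bench spring scale, fixed. Origin: under its column, on the bench; z up. Base plate 16 mm high, x = -155 to +45 mm, 130 mm wide; column 46 x 60 mm to z = 286; above it a dial 124 mm across, centre z = 345, facing the scale's -x. The hook stands out of the column towards -x on a steel arm 12 mm wide and 14 mm high, whose top is 1 mm below the hook seat
- hook_seat (a point): where the middle of the pan's rod lies when hung: 205 mm from the column's axis towards the scale's -x, 235 mm above the bench unloaded, sinking with the hook. Hook: V-saddle 26 mm wide, sides at 45 degrees; its tip (free end) rises 17 mm above this point, the rear 10 mm. The rod comes in from above, along the scale's y, the arm between rod and pan walls; the pan fits either way round
- scale_hook (a joint): how far the hook has sunk, m: 0 with no load, stop at 0.060. Spring 300 N/m (about 33 mm per kg), lightly damped; the dial's pointer follows it
- tote: the scrap tote, fixed, an open grey plastic box 250 (x) x 240 (y) x 85 mm high, walls and floor 5 mm. Origin: centre of its underside
- heatsink_a: salvaged finned aluminium heatsink, a solid-looking block 44 (x) x 75 (y) x 32 mm (z), about 0.13 kg, fins along its y; gripped across its 44 mm. Its body origin is the centre of its underside as it lies. Absent in some starts.
- heatsink_b: salvaged finned aluminium heatsink, a solid-looking block 44 (x) x 75 (y) x 32 mm (z), about 0.13 kg, fins along its y; gripped across its 44 mm. Its body origin is the centre of its underside as it lies. Absent in some starts.
- choke_a: salvaged ring choke (toroid wound with copper wire), ring 56 mm across and 18 mm high, about 0.11 kg, the ring's centre 13 mm from the origin along its +y; two thin leads stick out to its -y. Its body origin is the centre of its underside as it lies. Absent in some starts.
- choke_b: salvaged ring choke (toroid wound with copper wire), ring 56 mm across and 18 mm high, about 0.11 kg, the ring's centre 13 mm from the origin along its +y; two thin leads stick out to its -y. Its body origin is the centre of its underside as it lies. Absent in some starts.
- kapton_roll: amber tape roll, 68 mm across, 19 mm high, loose, to be left alone; origin under its middle
- solder_reel: solder reel, 61 mm across, 26 mm high, loose, to be left alone; origin under its middle
- tape_roll: black tape roll, 84 mm across, 25 mm high, loose, to be left alone; origin under its middle
- fuse_box: small cream box 50 x 75 x 22 mm, loose, to be left alone; origin under its middle
There are look-alikes about, which are no part of the job. What is shaped like the choke_a but blue is not meant.

How it is judged:
By the outcome, as a careful person would: the job done as asked, in the order asked, and still so for the second after the job is handed in, with the robot touching nothing.
Of heatsink_a, heatsink_b, choke_a, choke_b only 2 to 4 are there at a start; the rules pass over those that are not, and their reading is None.
At some moment in a run one of heatsink_a, heatsink_b, choke_a, choke_b may be knocked a few centimetres aside while the robot is not near it.
It also fails if it takes over 210 s, if anything falls off the work surface, if the arm or the gripper's body presses on something with over 40 N, if the wrist force passes 120 N, or if a joint passes its speed limit or range.

### The arm

A 7-joint arm with a two-finger parallel gripper is mounted at the origin on a cart in front of the work surface, level with it; the furniture and walls round the work are solid. World frame = base frame: x ahead of the robot, y to its left, z up, the work surface at z = 0. Lengths are in m, angles in rad, forces in N, time in s.
With the tool pointing down it reaches from about 0.35 to 0.9 m from the base axis. Payload 19.9 kg.
Tool frame: the origin (TCP) lies at the very end of the fingers, on their centre line; the grasp point (between the pads) lies 19 mm behind it; z points along the fingers, y is the line along which they close (so a half turn about z gives the same grasp; the last joint's range is limited). The gripper opens to 85 mm and grips with 20 to 120 N. Pads are 22 mm wide; open, the fingers measure 114 mm over their backs; the gripper's body (76 mm by 85 mm) begins 54 mm behind the grasp point. The pads swing forward as they close: fully open they stand 13 mm farther back than shut.
Start: joints at [1.183, 0.417, -0.01, 1.614, 0.005, 1.111, -0.053], TCP at [0.212, -0.588, 0.231] pointing down, gripper open.
Joint ranges: [-2.81, 2.81], [-0.39, 2.02], [-1.27, 1.25], [0.06, 2.57], [-1.19, 4.33], [0.19, 2], [-2.82, 2.82]. Speed limits (rad/s): [1.89, 1.89, 2.39, 2.39, 3.01, 3.01, 3.01].

### API

Orientations are given as [roll, pitch, yaw] about the fixed x, y, z axes, in that order (R = Rz(yaw) Ry(pitch) Rx(roll)).
In Python, from plant import arm, vision, job_done gives the robot as it stands.
- The arm moves only by the shell command python3 -m jog 'ROWS' [FORCE]. ROWS is JSON, a list of rows, each a list of 3 entries, a list of its own where there are three numbers: the turn, a rotation vector about the world's x, y, z in degrees, then the shift along the world's x, y, z in m, then the opening, from 0 (shut) to 1 (fully open). In form: [[[wx, wy, wz], [dx, dy, dz], hand], ...]. A call has 1 to 12 rows; each row shifts and turns the commanded pose from where the row before left it; what a row does not reach is not made up. A row lasts 1/10 s, in which the tool goes at most 50 mm and 8.59 degrees, less where a joint would pass 70% of its speed; a pose out of reach is approached as far as the arm can. A call is refused whole if a number of a shift passes 0.05 or a number of a turn 8.59, either way. A call with a gripper value outside its range is refused whole. The fingers move at their own pace and stop on an object; FORCE is the grip in N (left out, the last holds). Time passes only in rows, so rows that do not move let the fingers close. It gives the time, the measured TCP pose, the force, the opening and the grip force at its end, in the units of the state.
- arm.state(): the state, without advancing time (a new reading comes with each control period).
- vision.snapshot(name): name is "scene" or "top" or "wrist"; returns a dict with "frame" (420x560x3 uint8, blue, green, red), "mtx" (3x3 intrinsics, pixels), "camera_from_world" (4x4, takes a point from world to camera coordinates). Camera axes: x right, y up, looking along -z (the intrinsics and any distortion apply to the point x, -y, -z); pixel columns grow to the right and rows downward; lengths in m; the calibration is good to about 2 mm. A picture is of the moment at which its call begins. There is no depth.
- job_done(): hands the job in; it is judged then, once.
The state is a dict: "time": time; "joints": joint angles; "joint_velocities": joint speeds; "effort": joint torques, N m; "ee_pos": TCP position; "orientation": TCP orientation; "force": force on the tool from outside, world axes, zero at the start; "wrist_torque": the same for the moment, N m; "finger_gap": finger opening in m; "finger_force": force on a finger pad.
Only numpy, scipy, OpenCV 4.12 (cv2) and the standard library are available. Lean on these libraries where they do the work, as an engineer would, in place of code of your own. Each camera call takes 0.05 s, during which the arm holds its last target. There are 200 camera calls.

## Working session

There is one attempt and no reset: what is moved stays moved. The work goes in short steps, Python scripts to look and compute and a shell command to move; the robot and the scene stay as the last step left them, time stands still between calls to the robot, and variables do not carry over. Pictures are saved under pics/ and viewed, at most 14 in all, crops included, and the job is handed in when it is done.

```bash
ls; mkdir -p pics; cat > h.py <<'E'
import numpy as np, cv2
from plant import arm, vision, job_done
def snap(name,fn):
    s=vision.snapshot(name); cv2.imwrite('pics/'+fn+'.png',s['frame']); np.savez('pics/'+fn+'.npz',K=s['mtx'],T=s['camera_from_world']); return s
def ray(fn,u,v,z):
    d=np.load('pics/'+fn+'.npz');K,T=d['K'],d['T']
    r=np.linalg.inv(K)@[u,v,1]; r=np.array([r[0],-r[1],-r[2]])
    R,t=T[:3,:3],T[:3,3]; c=-R.T@t; w=R.T@r
    return c+w*(z-c[2])/w[2]
def proj(fn,P):
    d=np.load('pics/'+fn+'.npz');K,T=d['K'],d['T']
    p=T[:3,:3]@np.array(P)+T[:3,3]; q=K@[p[0],-p[1],-p[2]]; return q[:2]/q[2]
E
python3 - <<'E'
from h import *
a=snap('top','top1');snap('scene','sc1');s=arm.state();print(s)
E
```

```text
pics
{'time': 0.1, 'joints': array([ 1.18348927,  0.41789299, -0.01029266,  1.61409446,  0.00470536,
        1.11072726, -0.05303379]), 'joint_velocities': array([ 7.00409221e-04,  1.04070820e-03, -9.50316903e-04, -4.65981665e-04,
       -1.94801807e-03, -9.43241666e-05,  1.26270163e-03]), 'effort': array([ 1.76041762e-03, -8.65823436e+01,  6.80164285e-01, -4.35639811e+01,
        1.91789208e-02,  4.82463001e-03,  7.51958964e-05]), 'ee_pos': array([ 0.21172646, -0.58771446,  0.23074438]), 'orientation': array([-3.14049807e+00,  9.48968515e-05,  3.45774161e-01]), 'force': array([-0.32185905,  0.31113116, -0.44067241]), 'wrist_torque': array([ 0.03430391,  0.04358166, -0.05675916]), 'finger_force': 0.0, 'finger_gap': 0.08563682421323353}
```

View pics/top1.png

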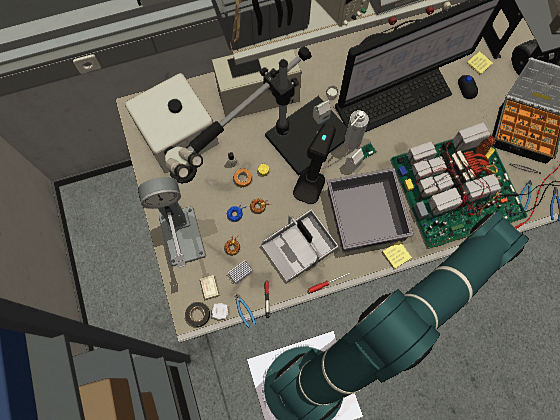

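View pics/sc1.png

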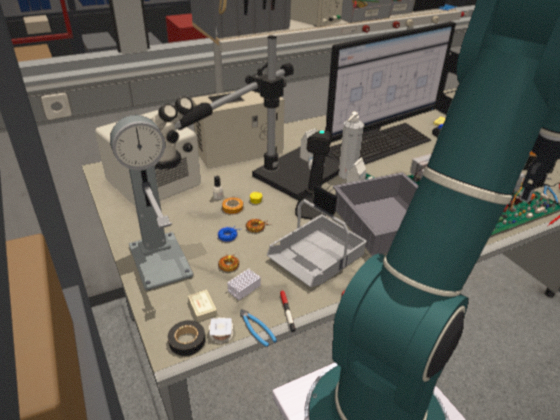

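The top view shows these candidates:
- Orange rings at (243,177), (258,205) and (232,246). The first looks like the amber kapton roll and the other two look like chokes.
- A blue ring at (235,213), which is the look-alike.
- A heatsink at (239,271).
- The pan at (298,246), the tote at (370,210) and the scale at (180,230).

I'll confirm with an enlarged crop.

```bash
python3 - <<'E'
from h import *
a=cv2.imread('pics/top1.png')[150:330,140:340]
cv2.imwrite('pics/c1.png',cv2.resize(a,(660,594),interpolation=cv2.INTER_CUBIC))
for n,u,v,z in [('r1',243,177,.019),('ck1',258,205,.018),('ck2',232,246,.018),('hs',239,271,.032),('blue',235,213,.018),('totec',370,210,.085)]: print(n,ray('top1',u,v,z).round(3))
E
```

```text
r1 [ 0.793 -0.027  0.019]
ck1 [ 0.669 -0.048  0.018]
ck2 [0.547 0.088 0.018]
hs [0.447 0.09  0.032]
blue [0.665 0.042 0.018]
totec [ 0.506 -0.421  0.085]
```

View pics/c1.png

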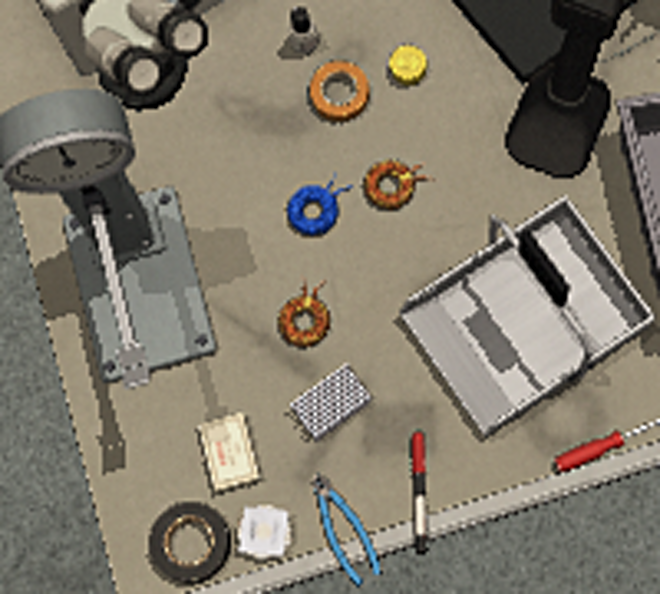

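Confirmed in the crop: the wound rings with leads at (389,185) and (304,320) are the copper chokes. The ring at (312,210) is blue, so it isn't meant. The ring at (339,90) is smooth with no leads, so it's the kapton roll. There is one heatsink, at (331,402). That makes three targets. Next I'll fit the poses.

```bash
cat > fit.py <<'E'
from h import *
from scipy.optimize import least_squares
def fit(obs,x0):
    # obs: list of (view,u,v,localpoint)
    def res(p):
        c,s=np.cos(p[2]),np.sin(p[2]); o=[]
        for f,u,v,P in obs:
            W=[p[0]+c*P[0]-s*P[1],p[1]+s*P[0]+c*P[1],P[2]]; o+=list(proj(f,W)-[u,v])
        return o
    r=least_squares(res,x0); return r.x,np.abs(r.fun).max(),r.fun.round(1)
E
python3 - <<'E'
from fit import *
C=lambda u,v:(140+u/3.3,150+v/3.3)
T='top1'
def o(lst): return [(T,*C(u,v),P) for u,v,P in lst]
# world dirs
for p in [(402,312),(484,437)]: print('lip',ray(T,*C(*p),.018).round(3))
for p in [(567,200),(652,318)]: print('rear',ray(T,*C(*p),.051).round(3))
for p in [(522,230),(565,300)]: print('grip',ray(T,*C(*p),.218).round(3))
hs=[ray(T,*C(*p),.032)[:2].round(3) for p in [(292,404),(349,364),(371,397),(315,440)]];print('hs',hs,np.mean(hs,0))
for p in [(389,185),(422,178),(304,320),(309,290)]: print('choke/lead',ray(T,*C(*p),.012).round(3))
for p in [(65,225),(175,187),(215,350),(107,380)]: print('base',ray(T,*C(*p),.016).round(3))
print('tip',ray(T,*C(135,370),.245).round(3), 'arm root',ray(T,*C(97,210),.234).round(3))
for p in [(330,178),(398,172),(412,236),(341,249)]: print('tote',ray(T,*p,.085).round(3))
for n,p in [('fuse',(230,452)),('tape',(189,542)),('reel',(265,530))]: print(n,ray(T,*C(*p),.02).round(3))
E
```

```text
lip [ 0.519 -0.017  0.018]
lip [ 0.359 -0.06   0.018]
rear [ 0.577 -0.227  0.051]
rear [ 0.422 -0.272  0.051]
grip [ 0.513 -0.147  0.218]
grip [ 0.431 -0.165  0.218]
hs [array([0.454, 0.127]), array([0.477, 0.056]), array([0.435, 0.044]), array([0.409, 0.115])] [0.44375 0.0855 ]
choke/lead [ 0.667 -0.047  0.012]
choke/lead [ 0.663 -0.085  0.012]
choke/lead [0.545 0.089 0.012]
choke/lead [0.576 0.074 0.012]
base [0.731 0.314 0.016]
base [0.737 0.184 0.016]
base [0.541 0.192 0.016]
base [0.545 0.313 0.016]
tip [0.485 0.256 0.245] arm root [0.657 0.252 0.234]
tote [ 0.666 -0.325  0.085]
tote [ 0.612 -0.571  0.085]
tote [ 0.37  -0.529  0.085]
tote [ 0.402 -0.274  0.085]
fuse [0.426 0.206 0.02 ]
tape [0.347 0.273 0.02 ]
reel [0.334 0.193 0.02 ]
```

```bash
python3 -m jog '[[[0,0,0],[0,0,0.04],1],[[0,0,8],[0.015,0.04,0.03],1],[[0,0,8],[0.02,0.045,0.02],1],[[0,0,8],[0.02,0.045,0],1],[[0,0,8],[0.02,0.045,0],1],[[0,0,8],[0.02,0.045,0],1],[[0,0,8],[0.02,0.045,0],1],[[0,0,8],[0.02,0.045,0],1],[[0,0,8],[0.02,0.045,0],1],[[0,0,8],[0.02,0.045,0],1],[[0,0,8],[0.02,0.045,0],1],[[0,0,8],[0.02,0.045,0],1]]' 40
python3 -m jog '[[[0,0,0],[0.01,0.045,0],1],[[0,0,0],[0.01,0.045,0],1],[[0,0,0],[0.0,0.045,0],1],[[0,0,0],[0.0,0.0,0],1],[[0,0,0],[0.0,0.0,0],1]]'
python3 - <<'E'
from h import *
s=arm.state();print(s['ee_pos'],np.degrees(s['orientation']),s['joints'])
snap('wrist','w1');snap('top','top2')
E
```

```text
time: 1.3
ee_pos: [0.4252, -0.1004, 0.3189]
orientation: [-3.142, 0.001, 1.887]
force: [1.9, -0.3, -0.8]
finger_gap: 0.0852
finger_force: 0.0
time: 1.8
ee_pos: [0.4448, 0.0332, 0.3187]
orientation: [-3.141, 0.0, 1.884]
force: [-0.6, -0.9, 0.5]
finger_gap: 0.0852
finger_force: 0.0
[0.44483986 0.03322574 0.31865041] [-1.79976741e+02  2.17889617e-03  1.07919621e+02] [ 0.54892509  0.03618194 -0.70289369  1.89920095  0.025055    1.2152781
  0.15037876]
```

View pics/w1.png

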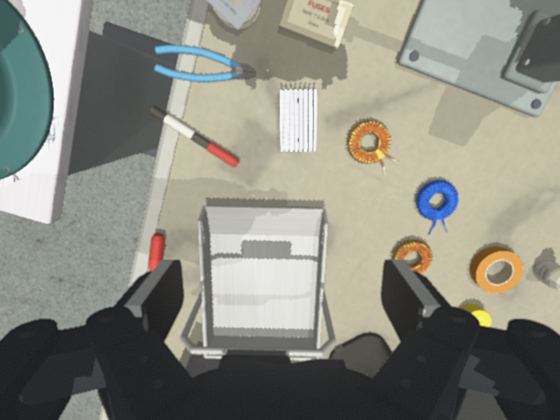

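The wrist view shows the heatsink centred at about (298,119) and chokes at (370,142) and (413,257). The pan lip corners are at (205,207) and (324,208). I can measure all of these from this frame.

```bash
python3 - <<'E'
from h import *
T='w1'
hs=[ray(T,*p,.032)[:2].round(3) for p in [(281,90),(316,88),(317,152),(280,152)]];print('hs',hs,np.mean(hs,0))
for p in [(370,142),(388,161),(413,257)]: print('choke',ray(T,*p,.014).round(4))
for p in [(205,207),(324,208)]: print('lip',ray(T,*p,.018).round(4))
for p in [(240,248),(290,248)]: print('patch',ray(T,*p,.003).round(4))
E
```

```text
hs [array([0.414, 0.119]), array([0.454, 0.135]), array([0.481, 0.062]), array([0.436, 0.048])] [0.44625 0.091  ]
choke [0.545  0.0946 0.014 ]
choke [0.5773 0.0787 0.014 ]
choke [ 0.6663 -0.0393  0.014 ]
lip [ 0.361  -0.0572  0.018 ]
lip [ 0.5174 -0.0082  0.018 ]
patch [ 0.4237 -0.1079  0.003 ]
patch [ 0.4938 -0.0852  0.003 ]
```

```bash
python3 -m jog '[[[0,0,1],[0.001,0.03,-0.03],1],[[0,0,0],[0,0.027,-0.04],1],[[0,0,0],[0,0,-0.045],1],[[0,0,0],[0,0,-0.045],1],[[0,0,0],[0,0,-0.045],1],[[0,0,0],[0,0,-0.04],1],[[0,0,0],[0,0,-0.035],1],[[0,0,0],[0,0,-0.03],1],[[0,0,0],[0,0,0],1],[[0,0,0],[0,0,0],0],[[0,0,0],[0,0,0],0],[[0,0,0],[0,0,0],0]]' 40
python3 -m jog '[[[0,0,0],[0,0,0],0],[[0,0,0],[0,0,0],0],[[0,0,0],[0,0,0],0],[[0,0,0],[0,0,0],0],[[0,0,0],[0,0,0.02],0],[[0,0,0],[0,0,0.04],0],[[0,0,0],[0,0,0.04],0]]'
```

```text
time: 3.1
ee_pos: [0.447, 0.0894, 0.0102]
orientation: [3.139, 0.001, 1.898]
force: [3.4, 2.8, 1.9]
finger_gap: 0.0438
finger_force: 1.8
time: 3.8
ee_pos: [0.4456, 0.0897, 0.1106]
orientation: [-3.141, -0.0, 1.9]
force: [0.5, -0.6, -0.1]
finger_gap: 0.043
finger_force: 42.8
```

```bash
python3 -m jog '[[[0,0,-8.3],[0,0,0],0],[[0,0,-8.3],[0,0,0],0],[[0,0,-8.3],[0,0,0],0],[[0,0,-8.3],[0,0,0],0],[[0,0,-8.3],[0,-0.01,0],0],[[0,0,-8.3],[0,-0.02,0],0],[[0,0,-8.3],[0,-0.03,0],0],[[0,0,-8.3],[0,-0.03,0],0],[[0,0,-8.3],[0,-0.03,0],0],[[0,0,-8.3],[-0.01,-0.03,0],0],[[0,0,-8.5],[-0.01,-0.03,0],0],[[0,0,0],[0,-0.025,0],0]]'
python3 -m jog '[[[0,0,0],[0,0,0],0],[[0,0,0],[0,0,0],0]]'
python3 - <<'E'
from h import *
s=arm.state();print(s['ee_pos'],np.degrees(s['orientation']),s['joints'])
snap('wrist','w2')
E
```

```text
time: 5.0
ee_pos: [0.425, -0.1168, 0.1098]
orientation: [3.141, -0.001, 0.296]
force: [0.8, 2.1, -0.3]
finger_gap: 0.043
finger_force: 42.8
time: 5.2
ee_pos: [0.426, -0.1153, 0.1094]
orientation: [3.141, -0.001, 0.302]
force: [-0.6, 1.6, -1.2]
finger_gap: 0.0433
finger_force: 42.8
[ 0.42604581 -0.11534572  0.10942649] [ 1.79992241e+02 -4.34874773e-02  1.72759437e+01] [ 0.45432709  0.28190086 -0.29272091  2.15268655  0.1215098   0.72133713
 -1.1881085 ]
```

View pics/w2.png

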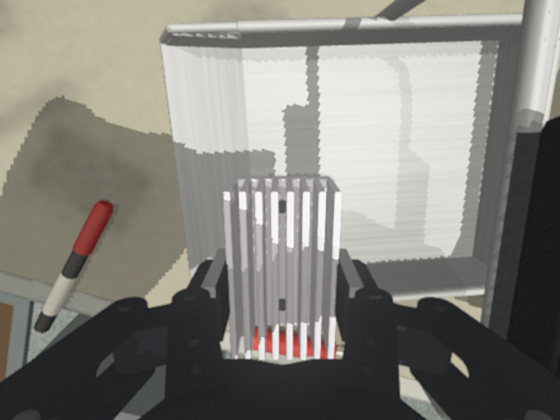

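```bash
python3 - <<'E'
from h import *
o=np.array([.4765,-.152]);a=np.radians(-72.6);X=np.array([np.cos(a),np.sin(a)]);Y=np.array([-X[1],X[0]])
W=lambda x,y,z:[*(o+x*X+y*Y),z]
for p in [(-.08,-.08,.051),(.0,-.08,.051),(.095,-.08,.051),(-.08,.08,.051),(.095,.08,.051),(-.125,.08,.018),(-.125,-.08,.018),(0,.086,.10),(.0,.07,.15)]: print(p,proj('w2',W(*p)).round())
for p in [(163,35),(520,20)]: print('far wall',ray('w2',*p,.051))
for p in [(430,297)]: print('near wall',ray('w2',*p,.051))
for p in [(500,42)]: print(ray('w2',*p,.051))
for u in [(163,35),(520,20),(430,297),(497,290)]:
  q=ray('w2',*u,.051)[:2]-o; print(q@X,q@Y)
E
```

```text
(-0.08, -0.08, 0.051) [237. 283.]
(0.0, -0.08, 0.051) [357. 283.]
(0.095, -0.08, 0.051) [499. 282.]
(-0.08, 0.08, 0.051) [225.  15.]
(0.095, 0.08, 0.051) [552.  14.]
(-0.125, 0.08, 0.018) [162.  29.]
(-0.125, -0.08, 0.018) [183. 262.]
(0, 0.086, 0.1) [409. -37.]
(0.0, 0.07, 0.15) [473. -46.]
far wall [ 0.50945014 -0.02219629  0.051     ]
far wall [ 0.57352198 -0.20374931  0.051     ]
near wall [ 0.40485251 -0.22690094  0.051     ]
[ 0.56060515 -0.1985324   0.051     ]
-0.11401049457469672 0.07025895959744319
0.07839480629825461 0.07710712743833949
0.05004797143423367 -0.09076736122823176
0.09438163204944049 -0.08560709470854475
```

```bash
python3 - <<'E'
from h import *
o=np.array([.4765,-.152]);a=np.radians(-72.6);X=np.array([np.cos(a),np.sin(a)]);Y=np.array([-X[1],X[0]])
W=lambda x,y,z:[*(o+x*X+y*Y),z]
for p in [(-.08,.0795,.003),(-.08,-.0,.003),(.095,.0795,.003),(.095,0,.003),(.095,0,.051),(0,0,.15),(0,.04,.15),(0,.037,.218),(0,.037,.16),(0,-.037,.16)]: print(p,proj('w2',W(*p)).round())
im=cv2.imread('pics/w2.png');print(np.load('pics/w2.npz')['T'].round(3))
E
```

```text
(-0.08, 0.0795, 0.003) [236.  35.]
(-0.08, -0.0, 0.003) [241. 153.]
(0.095, 0.0795, 0.003) [497.  34.]
(0.095, 0, 0.003) [478. 153.]
(0.095, 0, 0.051) [523. 163.]
(0, 0, 0.15) [439. 212.]
(0, 0.04, 0.15) [457.  77.]
(0, 0.037, 0.218) [829.  45.]
(0, 0.037, 0.16) [475.  86.]
(0, -0.037, 0.16) [439. 333.]
[[ 0.297 -0.955  0.001 -0.237]
 [ 0.918  0.285 -0.275 -0.355]
 [ 0.263  0.083  0.961 -0.363]
 [ 0.     0.     0.     1.   ]]
```

```bash
python3 - <<'E'
from h import *
snap('top','top3');snap('scene','sc3')
o=np.array([.472,-.1535]);a=np.radians(-72.6);X=np.array([np.cos(a),np.sin(a)]);Y=np.array([-X[1],X[0]])
W=lambda x,y,z:[*(o+x*X+y*Y),z]
ims={}
for t in ['top1','sc1']:
  im=cv2.imread(f'pics/{t}.png');S=5
  big=cv2.resize(im,None,fx=S,fy=S,interpolation=cv2.INTER_CUBIC)
  L=[[(-.125,.08,.018),(-.125,-.08,.018),(-.08,-.08,.051),(.097,-.08,.051),(.097,.08,.051),(-.08,.08,.051),(-.125,.08,.018)],[(0,-.086,.05),(0,-.086,.13),(0,-.07,.15),(0,.07,.15),(0,.086,.13),(0,.086,.05)],[(0,-.037,.16),(0,-.037,.218),(0,.037,.218),(0,.037,.16)]]
  for l,c in zip(L,[(0,255,0),(0,0,255),(255,0,255)]):
    P=np.array([(proj(t,W(*p))+.5)*S for p in l]).astype(int); cv2.polylines(big,[P],False,c,1)
  ims[t]=big
a1=ims['top1'][200*S:290*S,255*S:345*S]; b1=ims['sc1'][195*S:285*S,265*S:370*S]
h=400
f=lambda a:cv2.resize(a,(int(a.shape[1]*h/a.shape[0]),h))
cv2.imwrite('pics/ov1.png',np.hstack([f(a1)[:, :390],f(b1)[:, :400]]))
E
```

```text
(no output)
```

View pics/ov1.png

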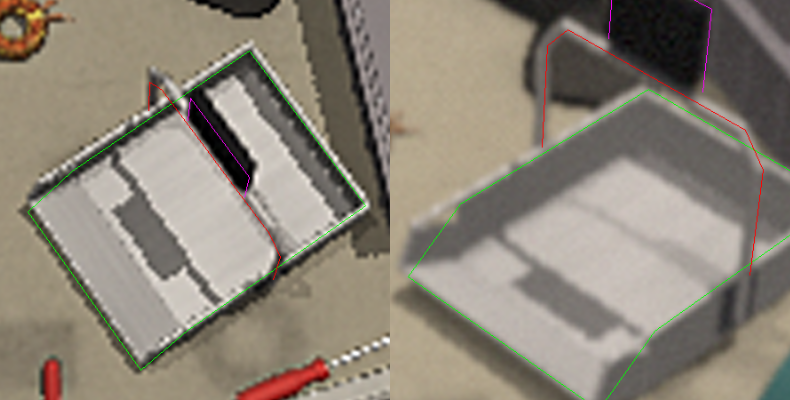

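The overlay agrees with the fitted pan pose to within about 4 mm. I'll move the placing spot towards the lip to give the hand more clearance from the bail.

```bash
python3 -m jog '[[[0,0,0],[-0.005,0.011,0],0],[[0,0,0],[0,0,-0.03],0],[[0,0,0],[0,0,-0.03],0],[[0,0,0],[0,0,-0.02],0],[[0,0,0],[0,0,-0.008],0],[[0,0,0],[0,0,0],0],[[0,0,0],[0,0,0],0.65],[[0,0,0],[0,0,0],0.65],[[0,0,0],[0,0,0],0.65],[[0,0,0],[0,0,0],0.65]]'
python3 -m jog '[[[0,0,0],[0,0,0.03],0.65],[[0,0,0],[0,0,0.04],0.65],[[0,0,0],[0,0,0.04],0.65],[[0,0,0],[0,0.03,0.04],0.65],[[0,0,0],[0.02,0.05,0.03],1],[[0,0,0],[0.02,0.05,0],1]]'
python3 - <<'E'
from h import *
snap('wrist','w3');snap('top','top3')
s=arm.state();print(s['ee_pos'],np.degrees(s['orientation']),s['joints'])
E
```

```text
time: 6.35
ee_pos: [0.4212, -0.1043, 0.0211]
orientation: [3.141, -0.0, 0.302]
force: [0.3, -0.2, 1.1]
finger_gap: 0.0556
finger_force: 0.0
time: 6.95
ee_pos: [0.4575, 0.0132, 0.1989]
orientation: [3.139, -0.005, 0.299]
force: [1.5, -0.1, -1.1]
finger_gap: 0.0819
finger_force: 0.0
[0.45750223 0.01807511 0.19645091] [-179.97266475   -0.20090782   17.67588104] [ 0.28348861  0.17980447 -0.42799551  2.0403998   0.09099826  0.93590094
 -1.4545134 ]
```

View pics/w3.png

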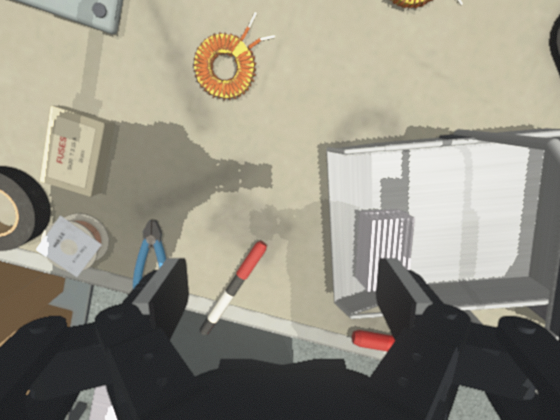

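The heatsink is in the pan at (383,250). The near choke is at (224,66) with its leads towards (258,30).

```bash
python3 - <<'E'
from h import *
for p in [(224,66),(257,29)]: print('choke',ray('w3',*p,.012).round(4))
# diff top1/top3 at chokes
a=cv2.imread('pics/top1.png');b=cv2.imread('pics/top3.png')
d=cv2.absdiff(a,b).max(2)>60
for n,(u,v) in dict(c1=(258,205),c2=(232,246)).items(): print(n,d[v-10:v+10,u-10:u+10].sum())
E
```

```text
choke [0.5446 0.0944 0.012 ]
choke [0.5829 0.074  0.012 ]
c1 204
c2 117
```

```bash
python3 -m jog '[[[0,0,-7.6],[0.017,0.015,-0.01],1],[[0,0,-7.6],[0.017,0.015,-0.02],1],[[0,0,-7.6],[0.017,0.015,-0.03],1],[[0,0,-7.6],[0.017,0.015,-0.03],1],[[0,0,-7.6],[0.012,0.013,-0.03],1],[[0,0,-7.6],[0.007,0.003,-0.03],1],[[0,0,0],[0,0,-0.025],1],[[0,0,0],[0,0,-0.01],1],[[0,0,0],[0,0,-0.007],1],[[0,0,0],[0,0,0],1],[[0,0,0],[0,0,0],0],[[0,0,0],[0,0,0],0]]' 40
python3 -m jog '[[[0,0,0],[0,0,0],0],[[0,0,0],[0,0,0],0],[[0,0,0],[0,0,0],0]]'
```

```text
time: 8.25
ee_pos: [0.5436, 0.0887, 0.0043]
orientation: [-3.14, -0.001, -0.494]
force: [0.6, 0.9, 0.5]
finger_gap: 0.0589
finger_force: 0.5
time: 8.55
ee_pos: [0.5436, 0.0887, 0.0045]
orientation: [-3.14, -0.002, -0.494]
force: [-3.0, -1.2, 13.4]
finger_gap: 0.0547
finger_force: 39.5
```

```bash
python3 -m jog '[[[0,0,0],[0,0,0.03],0],[[0,0,0],[0,0,0.04],0],[[0,0,0],[0,0,0.035],0],[[0,0,7.6],[0,0,0],0],[[0,0,7.6],[0,-0.01,0],0],[[0,0,7.6],[-0.01,-0.02,0],0],[[0,0,7.6],[-0.01,-0.03,0],0],[[0,0,7.6],[-0.01,-0.035,0],0],[[0,0,7.7],[-0.01,-0.035,0],0],[[0,0,0],[-0.01,-0.03,0],0],[[0,0,0],[-0.0066,-0.0127,0],0],[[0,0,0],[0,0,0],0]]'
python3 -m jog '[[[0,0,0],[0,0,-0.03],0],[[0,0,0],[0,0,-0.03],0],[[0,0,0],[0,0,-0.02],0],[[0,0,0],[0,0,-0.014],0],[[0,0,0],[0,0,0],0],[[0,0,0],[0,0,0],0]]'
```

```text
time: 9.75
ee_pos: [0.4855, -0.0861, 0.1086]
orientation: [3.141, 0.0, 0.301]
force: [-0.1, 0.7, -1.4]
finger_gap: 0.0544
finger_force: 43.9
time: 10.35
ee_pos: [0.4885, -0.0836, 0.0151]
orientation: [3.14, -0.003, 0.305]
force: [3.0, -4.7, 6.6]
finger_gap: 0.0544
finger_force: 65.7
```

```bash
python3 -m jog '[[[0,0,0],[0,0,0],0.8],[[0,0,0],[0,0,0],0.8],[[0,0,0],[0,0,0],0.8],[[0,0,0],[0,0,0.02],0.8],[[0,0,0],[0,0,0.04],0.8],[[0,0,0],[0,0.01,0.04],0.8],[[0,0,0],[0.02,0.004,0.04],0.8],[[0,0,0],[0.03,0,0.04],1],[[0,0,0],[0.028,0,0.01],1],[[0,0,0],[0,0,0],1],[[0,0,0],[0,0,0],1]]'
python3 - <<'E'
from h import *
snap('wrist','w4');snap('top','top4')
s=arm.state();print(s['ee_pos'],np.degrees(s['orientation']),s['joints'])
E
```

```text
time: 11.45
ee_pos: [0.5641, -0.0696, 0.2038]
orientation: [-3.141, 0.0, 0.304]
force: [0.2, -0.1, -0.1]
finger_gap: 0.085
finger_force: 0.0
[ 0.56324318 -0.06987932  0.20340325] [-1.79962035e+02  8.75628128e-02  1.74261767e+01] [ 0.4283463   0.37832175 -0.44900382  1.77501358  0.18767704  1.03224435
 -1.35665928]
```

View pics/w4.png

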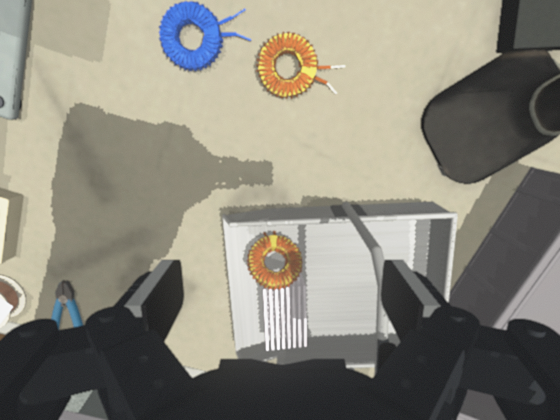

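Choke A sits in the pan next to the heatsink. Choke B is at (287,65), with its leads to the right at about (338,77).

```bash
python3 - <<'E'
from h import *
a,b=[ray('w4',*p,.012) for p in [(287,65),(340,77)]];print(a.round(4),b.round(4),np.degrees(np.arctan2(*(b-a)[1::-1])))
for p in [(222,212),(455,214),(380,362)]: print(ray('w4',*p,.051).round(4), ray('w4',*p,.018).round(4))
E
```

```text
[ 0.6681 -0.0423  0.012 ] [ 0.673  -0.0926  0.012 ] -84.45689909655857
[ 0.526  -0.0241  0.051 ] [ 0.5144 -0.0213  0.018 ]
[ 0.5884 -0.2295  0.051 ] [ 0.5837 -0.2497  0.018 ]
[ 0.4151 -0.2253  0.051 ] [ 0.391 -0.245  0.018]
```

```bash
python3 -m jog '[[[0,0,7],[0.021,0.006,0],1],[[0,0,7],[0.021,0.006,-0.02],1],[[0,0,7],[0.021,0.006,-0.03],1],[[0,0,7],[0.021,0.006,-0.03],1],[[0,0,5],[0.021,0.004,-0.035],1],[[0,0,0],[0,0,-0.035],1],[[0,0,0],[0,0,-0.03],1],[[0,0,0],[0,0,-0.02],1],[[0,0,0],[0,0,0],1],[[0,0,0],[0,0,0],0],[[0,0,0],[0,0,0],0],[[0,0,0],[0,0,0],0]]' 40
python3 -m jog '[[[0,0,0],[0,0,0],0],[[0,0,0],[0,0,0],0],[[0,0,0],[0,0,0.03],0],[[0,0,0],[0,0,0.03],0],[[0,0,0],[0,0,0.04],0],[[0,0,0],[0,0,0],0]]'
python3 - <<'E'
from h import *
t='top4'
im=cv2.imread(f'pics/{t}.png');S=5
o=np.array([.479,-.162]);a=np.radians(-72.6);X=np.array([np.cos(a),np.sin(a)]);Y=np.array([-X[1],X[0]])
W=lambda x,y,z:[*(o+x*X+y*Y),z]
snap('top','top5');snap('scene','sc5')
out=[]
for t,(v0,v1,u0,u1) in [('top5',(200,290,255,345)),('sc5',(195,285,265,355))]:
  big=cv2.resize(cv2.imread(f'pics/{t}.png'),None,fx=S,fy=S,interpolation=cv2.INTER_CUBIC)
  L=[[(-.125,.08,.018),(-.125,-.08,.018),(-.08,-.08,.051),(.097,-.08,.051),(.097,.08,.051),(-.08,.08,.051),(-.125,.08,.018)],[(0,-.086,.05),(0,-.086,.13),(0,-.07,.15),(0,.07,.15),(0,.086,.13),(0,.086,.05)],[(0,-.037,.16),(0,-.037,.218),(0,.037,.218),(0,.037,.16)]]
  for l,c in zip(L,[(0,255,0),(0,0,255),(255,0,255)]):
    P=np.array([(proj(t,W(*p))+.5)*S for p in l]).astype(int); cv2.polylines(big,[P],False,c,1)
  out.append(cv2.resize(big[v0*S:v1*S,u0*S:u1*S],(395,395)))
cv2.imwrite('pics/ov2.png',np.hstack(out))
E
```

```text
time: 12.75
ee_pos: [0.6702, -0.0421, 0.0063]
orientation: [3.139, -0.001, 0.88]
force: [-2.2, -0.0, 9.0]
finger_gap: 0.054
finger_force: 40.4
time: 13.35
ee_pos: [0.6722, -0.0419, 0.1109]
orientation: [3.134, -0.005, 0.88]
force: [-0.2, 0.3, -0.7]
finger_gap: 0.054
finger_force: 42.9
```

View pics/ov2.png

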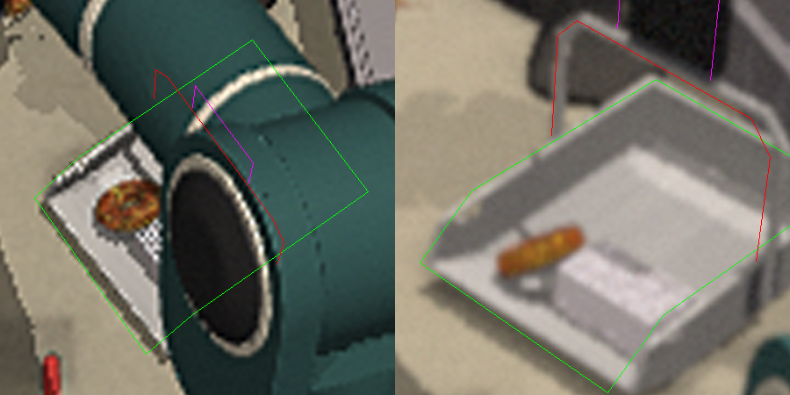

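```bash
python3 - <<'E'
from fit import *
k=395/90
Tp=lambda x,y:('top5',255+x/k-.5,200+y/k-.5); Sc=lambda x,y:('sc5',265+(x-395)/k-.5,195+y/k-.5)
ob=[(*Tp(45,205),(-.125,.081,.018)),(*Tp(165,362),(-.125,-.081,.018)),(*Sc(425,266),(-.125,.081,.018)),(*Sc(637,393),(-.125,-.081,.018)),(*Sc(582,17),(0,.07,.154)),(*Sc(655,82),(.097,.081,.051)),(*Sc(771,106),(0,-.07,.154))]
print(fit(ob,[.479,-.162,-1.27]))
E
```

```text
(array([ 0.47732434, -0.16844807, -1.21068149]), np.float64(1.6450544361807715), array([-0.5,  0.4, -0. , -0.9,  1.6,  0.7, -0.6,  0.3,  0.4, -0.2, -0.2,
       -1. , -0.8,  0.7]))
```

```bash
python3 -m jog '[[[0,0,0],[0,0,0.045],0],[[0,0,0],[0,0,0.045],0],[[0,0,0],[0,0,0.045],0],[[0,0,0],[0,0,0.04],0],[[0,0,7.5],[-0.02,-0.02,0.015],0],[[0,0,7.5],[-0.025,-0.025,0],0],[[0,0,7.5],[-0.025,-0.025,0],0],[[0,0,7.5],[-0.025,-0.025,0],0],[[0,0,7.5],[-0.025,-0.025,0],0],[[0,0,7.5],[-0.02,-0.02,0],0],[[0,0,7.5],[-0.02,-0.02,0],0],[[0,0,7.7],[-0.02,-0.02,0],0]]'
python3 -m jog '[[[0,0,0],[0,0,0],0],[[0,0,0],[0,0,0],0]]'
python3 - <<'E'
from h import *
snap('wrist','w6');snap('scene','sc6')
s=arm.state();print(s['ee_pos'],np.degrees(s['orientation']),s['joints'])
o=np.array([.4773,-.1685]);a=np.radians(-69.4);X=np.array([np.cos(a),np.sin(a)]);Y=np.array([-X[1],X[0]])
W=lambda x,y,z:[*(o+x*X+y*Y),z]
im=cv2.imread('pics/w6.png');t='w6'
L=[[(-.125,.08,.018),(-.125,-.08,.018),(-.08,-.08,.051),(.097,-.08,.051),(.097,.08,.051),(-.08,.08,.051),(-.125,.08,.018)],[(0,-.086,.05),(0,-.086,.13),(0,-.07,.15),(0,.07,.15),(0,.086,.13),(0,.086,.05)],[(0,-.037,.16),(0,-.037,.218),(0,.037,.218),(0,.037,.16)]]
for l,c in zip(L,[(0,255,0),(0,0,255),(255,0,255)]):
    P=np.array([proj(t,W(*p)) for p in l]).astype(int); cv2.polylines(im,[P],False,c,1)
cv2.imwrite('pics/w6o.png',im)
E
```

```text
time: 14.65
ee_pos: [0.4879, -0.2228, 0.2936]
orientation: [-3.141, -0.0, 1.936]
force: [0.3, -0.0, -0.5]
finger_gap: 0.054
finger_force: 43.0
time: 14.85
ee_pos: [0.4887, -0.2225, 0.2938]
orientation: [-3.141, -0.0, 1.928]
force: [0.5, 0.2, -0.8]
finger_gap: 0.0539
finger_force: 43.0
[ 0.48957184 -0.22135853  0.29396156] [ 1.79997072e+02 -2.01724529e-02  1.10578201e+02] [ 0.99897828  0.2780012  -0.75684402  1.73617675  0.20261224  1.20791501
  0.54798401]
```

View pics/w6o.png

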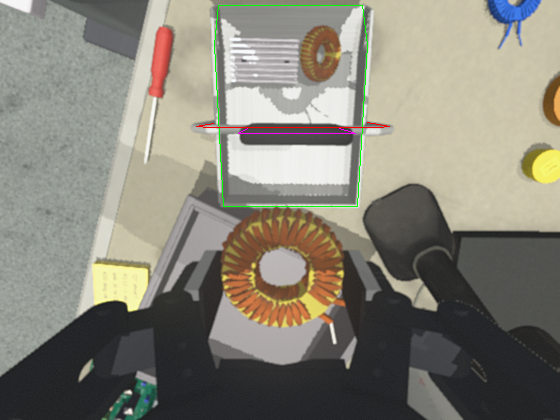

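```bash
python3 -m jog '[[[0,0,0],[0.005,-0.0025,-0.02],0],[[0,0,0],[0,0,-0.03],0],[[0,0,0],[0,0,-0.03],0],[[0,0,0],[0,0,-0.03],0],[[0,0,0],[0,0,-0.03],0],[[0,0,0],[0,0,0],0]]'
python3 -m jog '[[[0,0,0],[0,0,-0.03],0],[[0,0,0],[0,0,-0.03],0],[[0,0,0],[0,0,-0.03],0],[[0,0,0],[0,0,-0.025],0],[[0,0,0],[0,0,-0.015],0],[[0,0,0],[0,0,-0.007],0],[[0,0,0],[0,0,0],0]]'
```

```text
time: 15.55
ee_pos: [0.493, -0.2229, 0.1509]
orientation: [-3.138, -0.005, 1.931]
force: [0.1, 0.1, -0.1]
finger_gap: 0.0541
finger_force: 42.9
time: 16.25
ee_pos: [0.4947, -0.2244, 0.0175]
orientation: [3.142, 0.0, 1.931]
force: [0.1, -0.4, -0.5]
finger_gap: 0.0539
finger_force: 43.0
```

```bash
python3 -m jog '[[[0,0,0],[0,0,-0.003],0],[[0,0,0],[0,0,0],0.8],[[0,0,0],[0,0,0],0.8],[[0,0,0],[0,0,0],0.8],[[0,0,0],[0,0,0.02],0.8],[[0,0,0],[0,0,0.03],0.8],[[0,0,0],[0,0,0.04],0.8],[[0,0,0],[0,0,0.045],0.8],[[0,0,0],[0,0,0.045],0.8],[[0,0,0],[0,0,0.045],0.8],[[0,0,0],[0,0,0.045],0.8],[[0,0,0],[0,0,0.04],1]]'
python3 -m jog '[[[0,0,-8.2],[0,0,0.0],1],[[0,0,-8.2],[0,0,0],1],[[0,0,-8.2],[0,0,0],1],[[0,0,-8.2],[0,0,0],1],[[0,0,-8.2],[0,0,0],1],[[0,0,-8.2],[0,0,0],1],[[0,0,-8.2],[0,0,0],1],[[0,0,-8.2],[0,0,0],1],[[0,0,-8.2],[0,0,0],1],[[0,0,-8.2],[-0.01,0.02,0],1],[[0,0,-8.2],[-0.01,0.02,0],1],[[0,0,0],[0,0.013,0],1]]'
python3 - <<'E'
from h import *
snap('wrist','w7');snap('scene','sc7');snap('top','top7')
s=arm.state();print(s['ee_pos'],np.degrees(s['orientation']),s['joints'])
o=np.array([.4773,-.1685]);a=np.radians(-69.4);X=np.array([np.cos(a),np.sin(a)]);Y=np.array([-X[1],X[0]])
W=lambda x,y,z:[*(o+x*X+y*Y),z]
im=cv2.imread('pics/w7.png');t='w7'
L=[[(-.125,.08,.018),(-.125,-.08,.018),(-.08,-.08,.051),(.097,-.08,.051),(.097,.08,.051),(-.08,.08,.051),(-.125,.08,.018)],[(0,-.086,.05),(0,-.086,.13),(0,-.07,.15),(0,.07,.15),(0,.086,.13),(0,.086,.05)],[(0,-.037,.16),(0,-.037,.218),(0,.037,.218),(0,.037,.16)]]
for l,c in zip(L,[(0,255,0),(0,0,255),(255,0,255)]):
    P=np.array([proj(t,W(*p)) for p in l]).astype(int); cv2.polylines(im,[P],False,c,1)
im2=cv2.imread('pics/sc7.png')
cv2.imwrite('pics/w7o.png',np.hstack([cv2.resize(im,(430,322)),im2[190:298,250:370].repeat(3,0).repeat(3,1)[:322,:360]]))
E
```

```text
time: 17.45
ee_pos: [0.4941, -0.2243, 0.3268]
orientation: [3.141, 0.001, 1.931]
force: [-0.1, -0.4, 0.2]
finger_gap: 0.0804
finger_force: 0.0
time: 18.65
ee_pos: [0.4735, -0.1703, 0.3246]
orientation: [3.141, 0.0, 0.354]
force: [0.0, 0.3, 0.6]
finger_gap: 0.0855
finger_force: 0.0
[ 0.4745912  -0.17125125  0.32453815] [ 1.79959012e+02 -1.80817418e-02  2.07006627e+01] [ 0.80611534  0.1533036  -0.57924227  1.77128542  0.08886738  1.24225523
 -1.0059235 ]
```

View pics/w7o.png

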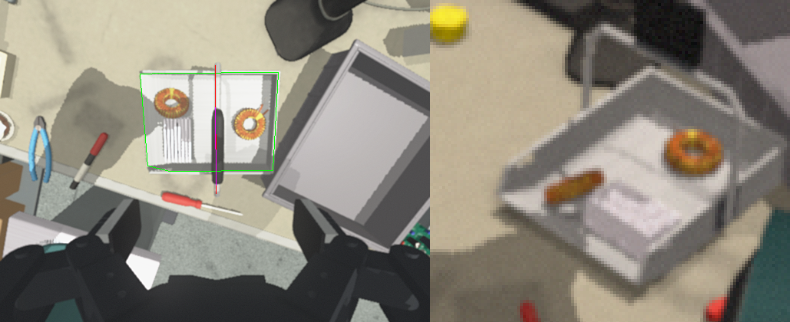

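All three pieces are in the pan and its pose is confirmed. Before lifting it, I'll look at the hook from close by.

```bash
python3 -m jog '[[[0,0,0],[-0.009,0.035,0.005],1],[[0,0,0],[-0.009,0.04,0.005],1],[[0,0,0],[-0.009,0.04,0.005],1],[[0,0,0],[-0.009,0.04,0.005],1],[[0,0,0],[-0.009,0.04,0.005],1],[[0,0,0],[-0.009,0.04,0.005],1],[[0,0,0],[-0.009,0.04,0.005],1],[[0,0,0],[-0.009,0.04,0.005],1],[[0,0,0],[-0.009,0.035,0],1],[[0,0,0],[0,0.02,0],1],[[0,0,0],[0,0,0],1],[[0,0,0],[0,0,0],1]]'
python3 - <<'E'
from h import *
s=snap('wrist','w8');snap('top','top8');snap('scene','sc8')
s=arm.state();print(s['ee_pos'],np.degrees(s['orientation']),s['joints'])
a=cv2.resize(cv2.imread('pics/w8.png'),(440,330));b=cv2.imread('pics/top8.png')[140:330,140:560]
b=cv2.resize(b,(440,199)); c=cv2.imread('pics/sc8.png')[100:300,95:235]; c=cv2.resize(c,(350,500))
out=np.zeros((530,790,3),np.uint8); out[:330,:440]=a; out[330:529,:440]=b; out[:500,440:]=c
cv2.imwrite('pics/m8.png',out)
E
```

```text
time: 20.0
ee_pos: [0.3939, 0.1979, 0.3642]
orientation: [-3.141, 0.0, 0.358]
force: [-0.3, -1.2, -0.4]
finger_gap: 0.0856
finger_force: 0.0
[0.3937444  0.19744686 0.3641278 ] [-1.79988643e+02  6.38222114e-03  2.03670596e+01] [ 0.45743058 -0.00885099 -0.97124988  1.83192547 -0.00777403  1.31474775
 -1.72715567]
```

View pics/m8.png

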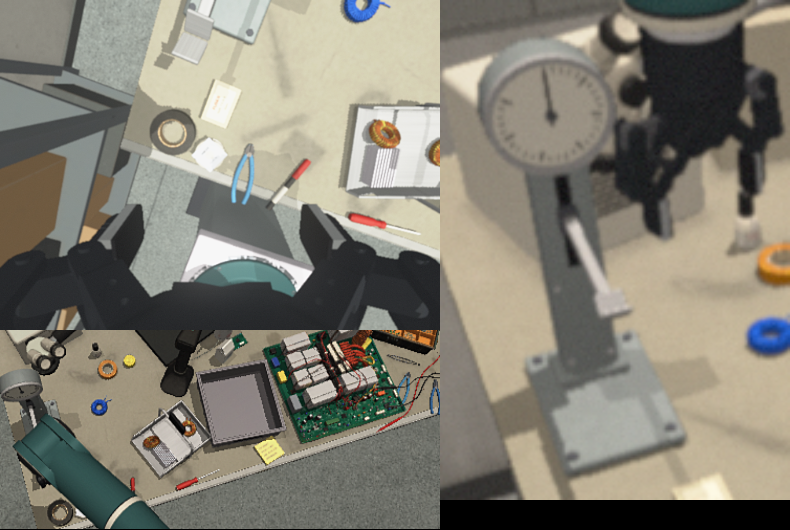

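```bash
python3 - <<'E'
from h import *
S=5
P=np.array([.487,.252])
def ov(t,u0,u1,v0,v1,sz):
  big=cv2.resize(cv2.imread(f'pics/{t}.png'),None,fx=S,fy=S,interpolation=cv2.INTER_CUBIC)
  W=lambda x,y,z:[P[0]+x,P[1]+y,z]
  for l,c in [([(0,-.013,.235),(0,.013,.235)],(0,0,255)),([(0,-.006,.234),(.18,-.006,.234),(.18,.006,.234),(0,.006,.234)],(0,255,0)),([(-.02,-.013,.252),(-.02,.013,.252)],(255,0,255)),([(.05,-.065,.016),(.25,-.065,.016),(.25,.065,.016),(.05,.065,.016),(.05,-.065,.016)],(255,0,0))]:
    Q=np.array([(proj(t,W(*p))+.5)*S for p in l]).astype(int); cv2.polylines(big,[Q],False,c,1)
  return cv2.resize(big[v0*S:v1*S,u0*S:u1*S],sz)
a=ov('w8',190,330,0,105,(400,300))
b=ov('top1',155,215,185,275,(400,600)); c=ov('sc1',130,190,170,215,(400,300))
cv2.imwrite('pics/hk.png',np.hstack([np.vstack([a,c]),b]))
E
```

```text
(no output)
```

View pics/hk.png

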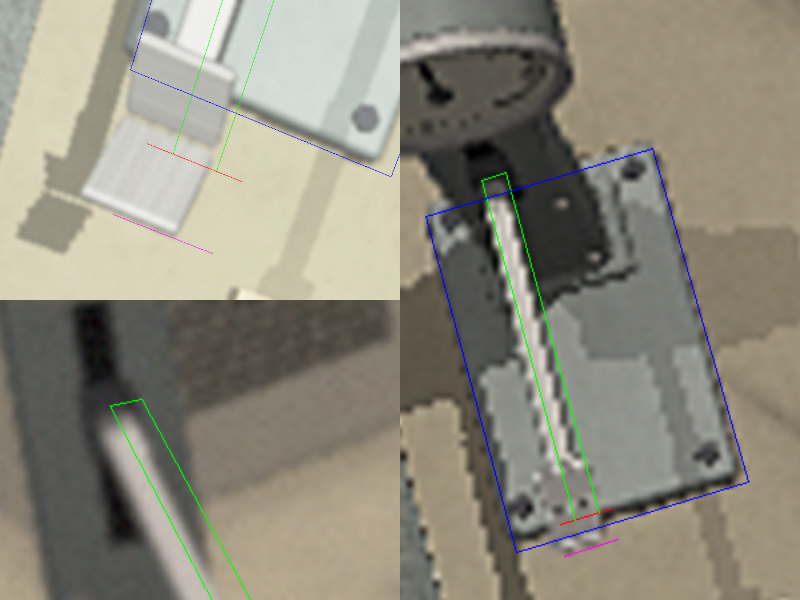

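```bash
python3 - <<'E'
from h import *
k=400/140
A=lambda x,y:('w8',190+x/k-.5,y/k-.5)
for n,(p,q),z in [('tip',((83,190),(178,233)),.252),('valley',((127,113),(215,143)),.230),('rear',((137,35),(235,70)),.245)]:
  a,b=ray(*A(*p),z),ray(*A(*q),z); print(n,((a+b)/2).round(4),np.degrees(np.arctan2(a[0]-b[0],a[1]-b[1])).round(1),np.linalg.norm(a-b).round(4))
k2=400/60
B=lambda x,y:('top1',155+x/k2-.5,185+y/k2-.5)
print('top arm',ray(*B(562,460),.234).round(4),ray(*B(497,195),.234).round(4))
print('top tip mid',ray(*B(580,540),.252).round(4), 'base FR',ray(*B(738,472),.016).round(4),'RR',ray(*B(655,152),.016).round(4),'FL',ray(*B(516,540),.016).round(4))
k3=400/60
D=lambda x,y:('sc1',130+x/k3-.5,170+(y-300)/k3-.5)
print('sc arm',ray(*D(195,595),.234).round(4),ray(*D(118,420),.234).round(4))
E
```

```text
tip [0.4691 0.2612 0.252 ] 2.8 0.0252
valley [0.4934 0.2611 0.23  ] -3.0 0.0241
rear [0.5087 0.261  0.245 ] -2.6 0.025
top arm [0.4588 0.0725 0.234 ] [0.5972 0.0649 0.234 ]
top tip mid [0.4144 0.0754 0.252 ] base FR [ 0.4774 -0.0167  0.016 ] RR [ 0.6667 -0.027   0.016 ] FL [0.478  0.1091 0.016 ]
sc arm [0.5348 0.2625 0.234 ] [0.6564 0.2578 0.234 ]
```

```bash
python3 - <<'E'
from h import *
k2=400/60
B=lambda x,y:('top1',155+(x-400)/k2-.5,185+y/k2-.5)
print('top arm',ray(*B(562,460),.234).round(4),ray(*B(497,195),.234).round(4))
print('top tip mid',ray(*B(580,540),.252).round(4), 'base FR',ray(*B(738,472),.016).round(4),'RR',ray(*B(655,152),.016).round(4),'FL',ray(*B(516,540),.016).round(4))
E
```

```text
top arm [0.5176 0.2563 0.234 ] [0.6573 0.2529 0.234 ]
top tip mid [0.4722 0.256  0.252 ] base FR [0.5438 0.1908 0.016 ] RR [0.7349 0.1861 0.016 ] FL [0.5441 0.3153 0.016 ]
```

```bash
python3 -m jog '[[[0,0,0],[0.009,-0.035,-0.005],1],[[0,0,0],[0.009,-0.04,-0.005],1],[[0,0,0],[0.009,-0.04,-0.005],1],[[0,0,0],[0.009,-0.04,-0.005],1],[[0,0,0],[0.009,-0.04,-0.005],1],[[0,0,0],[0.009,-0.04,-0.005],1],[[0,0,0],[0.009,-0.04,-0.005],1],[[0,0,0],[0.009,-0.04,-0.005],1],[[0,0,0],[0.009,-0.04,0],1],[[0,0,0],[0.002,-0.011,0],1],[[0,0,0],[0,0,0],1],[[0,0,0],[0,0,-0.03],1]]' 110
python3 -m jog '[[[0,0,0],[0,0,-0.03],1],[[0,0,0],[0,0,-0.03],1],[[0,0,0],[0,0,-0.03],1],[[0,0,0],[0,0,-0.02],1],[[0,0,0],[0,0,0],1],[[0,0,0],[0,0,0],1]]'
```

```text
time: 21.35
ee_pos: [0.4775, -0.1676, 0.2965]
orientation: [3.138, -0.004, 0.356]
force: [0.3, -0.1, -0.3]
finger_gap: 0.0855
finger_force: 0.0
time: 21.95
ee_pos: [0.4764, -0.167, 0.185]
orientation: [3.142, -0.0, 0.357]
force: [0.2, -0.1, 1.3]
finger_gap: 0.0855
finger_force: 0.0
```

```bash
python3 -m jog '[[[0,0,0],[0,0,-0.006],1],[[0,0,0],[0,0,0],0],[[0,0,0],[0,0,0],0],[[0,0,0],[0,0,0],0],[[0,0,0],[0,0,0],0],[[0,0,0],[0,0,0],0],[[0,0,0],[0,0,0],0],[[0,0,0],[0,0,0],0]]' 110
python3 -m jog '[[[0,0,0],[0,0,0.01],0],[[0,0,0],[0,0,0.01],0],[[0,0,0],[0,0,0.02],0],[[0,0,0],[0,0,0.02],0],[[0,0,0],[0,0,0.02],0],[[0,0,0],[0,0,0.02],0],[[0,0,0],[0,0,0.01],0],[[0,0,0],[0,0,0.005],0],[[0,0,0],[0,0,0],0],[[0,0,0],[0,0,0],0]]'
python3 - <<'E'
from h import *
s=arm.state();print(s['ee_pos'],np.degrees(s['orientation']),s['wrist_torque'],s['force'])
E
```

```text
time: 22.75
ee_pos: [0.4762, -0.1677, 0.1781]
orientation: [3.142, 0.0, 0.356]
force: [0.5, -1.9, -1.1]
finger_gap: 0.0105
finger_force: 107.8
time: 23.75
ee_pos: [0.4758, -0.1675, 0.2924]
orientation: [-3.141, 0.001, 0.356]
force: [-0.2, -0.4, -7.2]
finger_gap: 0.0108
finger_force: 107.6
[ 0.47584255 -0.16749481  0.29239197] [-1.79949699e+02  5.00961002e-02  2.04130131e+01] [-0.07082344 -0.01698568  0.11784521] [-0.17802002 -0.43340254 -7.22121206]
```

```bash
python3 -m jog '[[[0,0,2],[-0.005,0.008,0.003],0],[[0,0,4],[-0.01,0.015,0.005],0],[[0,0,6],[-0.01,0.02,0],0],[[0,0,6],[-0.01,0.02,0],0],[[0,0,6],[-0.01,0.02,0],0],[[0,0,7],[-0.01,0.02,0],0],[[0,0,7],[-0.01,0.02,0],0],[[0,0,7],[-0.011,0.02,0],0],[[0,0,7],[0,0.025,0],0],[[0,0,7],[0,0.025,0],0],[[0,0,6],[0,0.025,0],0],[[0,0,3.2],[0,0.025,0],0]]'
python3 -m jog '[[[0,0,0],[0,0.025,0],0],[[0,0,0],[0,0.025,0],0],[[0,0,0],[0,0.025,0],0],[[0,0,0],[0,0.025,0],0],[[0,0,0],[0,0.025,0],0],[[0,0,0],[0,0.025,0],0],[[0,0,0],[0,0.02,0],0],[[0,0,0],[0,0.01,0],0],[[0,0,0],[0,0.004,0],0],[[0,0,0],[0,0,0],0],[[0,0,0],[0,0,0],0]]'
python3 - <<'E'
from h import *
s=arm.state();print(s['ee_pos'],np.degrees(s['orientation']),s['joints'],s['force'])
snap('wrist','w9');snap('scene','sc9');snap('top','top9')
E
```

```text
time: 24.95
ee_pos: [0.3998, 0.0764, 0.3006]
orientation: [-3.141, 0.0, 1.551]
force: [0.3, 0.1, -7.1]
finger_gap: 0.0108
finger_force: 107.7
time: 26.05
ee_pos: [0.4002, 0.2588, 0.3009]
orientation: [-3.141, 0.001, 1.546]
force: [0.4, -0.5, -6.9]
finger_gap: 0.0108
finger_force: 107.7
[0.40022248 0.25876369 0.30086241] [-1.79972720e+02  2.91979506e-02  8.85859903e+01] [ 0.31441663  0.18701444 -1.0563705   1.85541584  0.17464626  1.19925896
 -0.82314878] [ 0.41105411 -0.47770266 -6.85694812]
```

```bash
python3 -m jog '[[[0,0,0],[0.01,0,0],0],[[0,0,0],[0.015,0,0],0],[[0,0,0],[0.015,0,0],0],[[0,0,0],[0.015,0,0],0],[[0,0,0],[0.015,0,0],0],[[0,0,0],[0.012,0,0],0],[[0,0,0],[0.0105,0,0],0],[[0,0,0],[0,0,0],0],[[0,0,0],[0,0,0],0]]'
python3 -m jog '[[[0,0,0],[0,0,-0.005],0],[[0,0,0],[0,0,-0.01],0],[[0,0,0],[0,0,-0.01],0],[[0,0,0],[0,0,-0.006],0],[[0,0,0],[0,0,-0.003],0],[[0,0,0],[0,0,0],0],[[0,0,0],[0,0,0],0]]'
python3 - <<'E'
from h import *
snap('wrist','w10');snap('scene','sc10');snap('top','top10')
E
```

```text
time: 27.1
ee_pos: [0.4924, 0.2597, 0.3011]
orientation: [-3.141, -0.0, 1.547]
force: [-0.8, -0.1, -6.9]
finger_gap: 0.0107
finger_force: 107.7
time: 27.8
ee_pos: [0.4928, 0.2596, 0.2674]
orientation: [3.141, -0.0, 1.547]
force: [0.2, 0.4, -6.4]
finger_gap: 0.0107
finger_force: 107.7
```

```bash
python3 -m jog '[[[0,0,0],[0,0,-0.003],0],[[0,0,0],[0,0,-0.004],0],[[0,0,0],[0,0,-0.004],0],[[0,0,0],[0,0,-0.004],0],[[0,0,0],[0,0,0],0],[[0,0,0],[0,0,0],0],[[0,0,0],[0,0,0],0]]'
python3 -m jog '[[[0,0,0],[0,0,0],0],[[0,0,0],[0,0,0],0]]'
```

```text
time: 28.65
ee_pos: [0.4929, 0.2595, 0.2524]
orientation: [3.141, -0.0, 1.546]
force: [1.3, 1.1, -3.7]
finger_gap: 0.011
finger_force: 108.2
time: 28.85
ee_pos: [0.4928, 0.2595, 0.2523]
orientation: [3.141, -0.0, 1.547]
force: [2.1, 1.3, -3.8]
finger_gap: 0.0108
finger_force: 108.2
```

```bash
python3 -m jog '[[[0,0,0],[0,0,-0.003],0],[[0,0,0],[0,0,-0.004],0],[[0,0,0],[0,0,-0.003],0],[[0,0,0],[0,0,-0.002],0],[[0,0,0],[0,0,0],0],[[0,0,0],[0,0,0],0],[[0,0,0],[0,0,0],0],[[0,0,0],[0,0,0],0]]'
```

```text
time: 29.65
ee_pos: [0.4928, 0.2595, 0.2403]
orientation: [3.141, -0.0, 1.547]
force: [3.7, 0.8, -0.3]
finger_gap: 0.0109
finger_force: 108.7
```

```bash
python3 -m jog '[[[0,0,0],[0.001,0,-0.001],0],[[0,0,0],[0,0,0],0],[[0,0,0],[0,0,0],0]]' 30
python3 -m jog '[[[0,0,0],[0,0,0],0.2],[[0,0,0],[0,0,0],0.3],[[0,0,0],[0,0,0],0.5],[[0,0,0],[0,0,0],0.7],[[0,0,0],[0,0,0],0.7],[[0,0,0],[0,0,0],0.7]]'
python3 - <<'E'
from h import *
snap('scene','sc11')
E
python3 -m jog '[[[0,0,0],[0,0,0.02],0.7],[[0,0,0],[0,0,0.03],0.7],[[0,0,0],[0,0,0.03],0.7],[[0,0,0],[0,0,0.02],0.7],[[0,0,0],[0,0,0],0.7],[[0,0,0],[0,0,0],0.7],[[0,0,0],[0,0,0],0.7]]'
python3 - <<'E'
from h import *
snap('scene','sc12');snap('wrist','w12');snap('top','top12')
a=cv2.imread('pics/sc11.png')[90:290,80:260];b=cv2.imread('pics/sc12.png')[90:290,80:260]
cv2.imwrite('pics/m12.png',np.hstack([cv2.resize(b,(396,440)),cv2.resize(cv2.imread('pics/w12.png'),(400,440))]))
E
```

```text
time: 29.95
ee_pos: [0.4934, 0.2595, 0.239]
orientation: [-3.141, 0.0, 1.547]
force: [-1.0, 0.6, 0.1]
finger_gap: 0.0106
finger_force: 108.7
time: 30.55
ee_pos: [0.4938, 0.2594, 0.2392]
orientation: [3.142, 0.0, 1.547]
force: [0.3, 0.3, 0.5]
finger_gap: 0.0597
finger_force: 0.0
time: 31.3
ee_pos: [0.4935, 0.2592, 0.3382]
orientation: [-3.14, 0.001, 1.547]
force: [0.4, -0.6, -0.4]
finger_gap: 0.0596
finger_force: 0.0
```

View pics/m12.png

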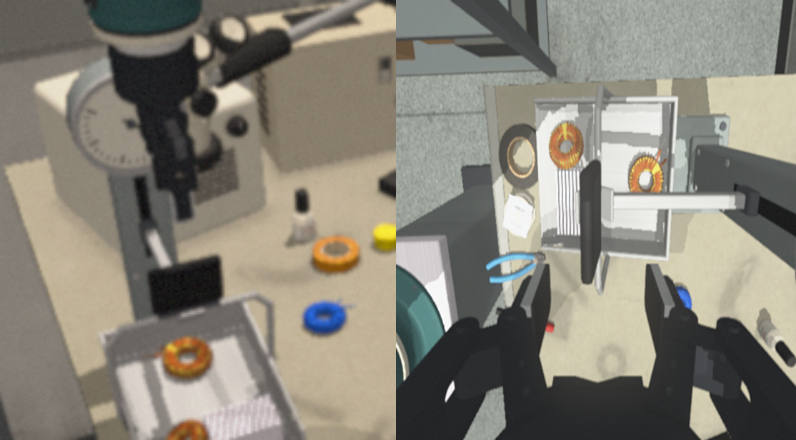

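The pan hangs free on the hook with all three pieces in it, and the gripper is clear. I'll let it settle and check it's still by comparing frames.

```bash
R='see'; python3 -m jog '[[[0,0,0],[0,0,0],0.7],[[0,0,0],[0,0,0],0.7],[[0,0,0],[0,0,0],0.7],[[0,0,0],[0,0,0],0.7],[[0,0,0],[0,0,0],0.7],[[0,0,0],[0,0,0],0.7],[[0,0,0],[0,0,0],0.7],[[0,0,0],[0,0,0],0.7],[[0,0,0],[0,0,0],0.7],[[0,0,0],[0,0,0],0.7],[[0,0,0],[0,0,0],0.7],[[0,0,0],[0,0,0],0.7]]' >/dev/null
cat > still.py <<'E'
from h import *
import sys
a=snap('wrist','s1')['frame'];[snap('wrist','s2') for _ in range(5)];b=snap('wrist','s3')['frame']
d=cv2.absdiff(a,b).max(2);print('t',arm.state()['time'],'diff',d[80:280].mean(),(d[80:280]>40).sum())
E
python3 still.py
python3 -m jog '[[[0,0,0],[0,0,0],0.7],[[0,0,0],[0,0,0],0.7],[[0,0,0],[0,0,0],0.7],[[0,0,0],[0,0,0],0.7],[[0,0,0],[0,0,0],0.7],[[0,0,0],[0,0,0],0.7],[[0,0,0],[0,0,0],0.7],[[0,0,0],[0,0,0],0.7],[[0,0,0],[0,0,0],0.7],[[0,0,0],[0,0,0],0.7],[[0,0,0],[0,0,0],0.7],[[0,0,0],[0,0,0],0.7]]' >/dev/null
python3 still.py
python3 -m jog '[[[0,0,0],[0,0,0],0.7],[[0,0,0],[0,0,0],0.7],[[0,0,0],[0,0,0],0.7],[[0,0,0],[0,0,0],0.7],[[0,0,0],[0,0,0],0.7],[[0,0,0],[0,0,0],0.7],[[0,0,0],[0,0,0],0.7],[[0,0,0],[0,0,0],0.7],[[0,0,0],[0,0,0],0.7],[[0,0,0],[0,0,0],0.7],[[0,0,0],[0,0,0],0.7],[[0,0,0],[0,0,0],0.7]]' >/dev/null
python3 still.py
```

```text
t 33.0 diff 1.6106339285714286 233
t 34.55 diff 1.632607142857143 179
t 36.1 diff 1.5877589285714286 182
```

```bash
python3 -m jog '[[[0,0,0],[0,0,0],0.7],[[0,0,0],[0,0,0],0.7],[[0,0,0],[0,0,0],0.7],[[0,0,0],[0,0,0],0.7],[[0,0,0],[0,0,0],0.7],[[0,0,0],[0,0,0],0.7],[[0,0,0],[0,0,0],0.7],[[0,0,0],[0,0,0],0.7],[[0,0,0],[0,0,0],0.7],[[0,0,0],[0,0,0],0.7],[[0,0,0],[0,0,0],0.7],[[0,0,0],[0,0,0],0.7]]' >/dev/null
python3 -m jog '[[[0,0,0],[0,0,0],0.7],[[0,0,0],[0,0,0],0.7],[[0,0,0],[0,0,0],0.7],[[0,0,0],[0,0,0],0.7],[[0,0,0],[0,0,0],0.7],[[0,0,0],[0,0,0],0.7],[[0,0,0],[0,0,0],0.7],[[0,0,0],[0,0,0],0.7],[[0,0,0],[0,0,0],0.7],[[0,0,0],[0,0,0],0.7],[[0,0,0],[0,0,0],0.7],[[0,0,0],[0,0,0],0.7]]' >/dev/null
python3 still.py
python3 -m jog '[[[0,0,0],[0,0,0],0.7],[[0,0,0],[0,0,0],0.7],[[0,0,0],[0,0,0],0.7],[[0,0,0],[0,0,0],0.7],[[0,0,0],[0,0,0],0.7],[[0,0,0],[0,0,0],0.7],[[0,0,0],[0,0,0],0.7],[[0,0,0],[0,0,0],0.7],[[0,0,0],[0,0,0],0.7],[[0,0,0],[0,0,0],0.7],[[0,0,0],[0,0,0],0.7],[[0,0,0],[0,0,0],0.7]]' >/dev/null
python3 - <<'E'
from h import *
b=cv2.imread('pics/s3.png');c=snap('wrist','s4')['frame'];d=cv2.absdiff(b,c).max(2)[80:280];print(d.mean(),(d>40).sum())
# measure grip plate end position vs model: black blob centroid
m=(c.max(2)<45).astype(np.uint8);m[290:]=0
n,l,st,ce=cv2.connectedComponentsWithStats(m)
for i in range(1,n):
  if st[i,4]>300: print(st[i],ce[i].round(1))
s=arm.state();print(s['ee_pos'],np.degrees(s['orientation']))
for z in (.267,.28): print([proj('s4',[.493+dx,.259+dy,z]).round() for dx in(-.006,.006) for dy in (-.037,.037)])
E
```

```text
t 38.85 diff 1.5561785714285714 128
1.6001607142857144 201
[505 188  55  37 994] [533.3 205.3]
[0.49370701 0.25943731 0.33913485] [-1.79993359e+02  2.45628383e-03  8.86113606e+01]
[array([275., 267.]), array([272., 162.]), array([292., 267.]), array([291., 162.])]
[array([275., 276.]), array([271., 165.]), array([293., 276.]), array([291., 165.])]
```

The frame differences don't change over time, so what's left is camera noise and the pan is at rest. Now I'll take it off the hook.

```bash
python3 -m jog '[[[0,0,0],[0,0,-0.03],0.7],[[0,0,0],[0,0,-0.03],0.7],[[0,0,0],[0,0,-0.025],0.7],[[0,0,0],[0,0,-0.015],0.7],[[0,0,0],[0,0,0],0.7],[[0,0,0],[0,0,0],0],[[0,0,0],[0,0,0],0],[[0,0,0],[0,0,0],0],[[0,0,0],[0,0,0],0],[[0,0,0],[0,0,0],0],[[0,0,0],[0,0,0],0],[[0,0,0],[0,0,0],0]]' 110
python3 -m jog '[[[0,0,0],[0,0,0.005],0],[[0,0,0],[0,0,0.01],0],[[0,0,0],[0,0,0.01],0],[[0,0,0],[0,0,0.01],0],[[0,0,0],[0,0,0.01],0],[[0,0,0],[0,0,0.01],0],[[0,0,0],[0,0,0.01],0],[[0,0,0],[0,0,0],0],[[0,0,0],[0,0,0],0]]'
```

```text
time: 41.3
ee_pos: [0.4937, 0.2596, 0.2393]
orientation: [3.142, -0.0, 1.547]
force: [-2.8, 2.3, 0.1]
finger_gap: 0.011
finger_force: 107.1
time: 42.2
ee_pos: [0.4937, 0.2593, 0.3041]
orientation: [3.142, 0.0, 1.546]
force: [-0.9, 0.7, -6.8]
finger_gap: 0.011
finger_force: 107.1
```

```bash
python3 -m jog '[[[0,0,0],[-0.01,0,0],0],[[0,0,0],[-0.015,0,0],0],[[0,0,0],[-0.015,0,0],0],[[0,0,0],[-0.015,0,0],0],[[0,0,0],[-0.015,0,0],0],[[0,0,0],[-0.015,0,0],0],[[0,0,0],[-0.015,0,0],0],[[0,0,0],[0,-0.01,0],0],[[0,0,0],[0,-0.02,0],0],[[0,0,0],[0,-0.025,0],0],[[0,0,0],[0,-0.025,0],0],[[0,0,0],[0,-0.025,0],0]]'
python3 - <<'E'
from h import *
for p in [(455,183),(424,120),(560,140)]: print('gun base w4',ray('w4',*p,.0).round(3))
a0,a1=ray('top1',322,136,0),ray('top1',322,136,.3); b0,b1=ray('sc1',322,133,0),ray('sc1',322,133,.3)
A=np.c_[a1-a0,-(b1-b0)];x=np.linalg.lstsq(A,b0-a0,rcond=None)[0];print('gun top',a0+x[0]*(a1-a0),b0+x[1]*(b1-b0))
for p in [(330,178),(398,172),(412,236),(341,249)]: pass
s=arm.state();print(s['ee_pos'],s['force'])
E
```

```text
time: 43.4
ee_pos: [0.3927, 0.1536, 0.3038]
orientation: [-3.142, 0.001, 1.547]
force: [-0.6, 0.0, -6.2]
finger_gap: 0.0108
finger_force: 107.7
gun base w4 [ 0.612 -0.246  0.   ]
gun base w4 [ 0.662 -0.188  0.   ]
gun base w4 [ 0.685 -0.328  0.   ]
gun top [ 0.78149866 -0.32458964  0.20600677] [ 0.77865209 -0.3286754   0.2057173 ]
[0.39268253 0.15364549 0.30378926] [-0.63307984  0.02285956 -6.20837379]
```

```bash
python3 -m jog '[[[0,0,-2],[0,-0.026,0.004],0],[[0,0,-4],[0,-0.03,0.004],0],[[0,0,-5],[0.005,-0.03,0.004],0],[[0,0,-5],[0.005,-0.03,0.004],0],[[0,0,-5],[0.005,-0.03,0.004],0],[[0,0,-5],[0.005,-0.03,0.004],0],[[0,0,-5],[0.005,-0.03,0.002],0],[[0,0,-5],[0.005,-0.03,0],0],[[0,0,-5],[0.005,-0.03,0],0],[[0,0,-5],[0.005,-0.03,0],0],[[0,0,-5],[0.005,-0.03,0],0],[[0,0,-5],[0.005,-0.03,0],0]]'
python3 -m jog '[[[0,0,-5],[0.008,-0.03,0],0],[[0,0,-5],[0.008,-0.03,0],0],[[0,0,-5],[0.008,-0.03,0],0],[[0,0,-4],[0.008,-0.03,0],0],[[0,0,-3],[0.008,-0.03,0],0],[[0,0,-0.6],[0.008,-0.03,0],0],[[0,0,0],[0.008,-0.03,0],0],[[0,0,0],[0.008,-0.03,0],0],[[0,0,0],[0,-0.02,0],0],[[0,0,0],[0,-0.01,0],0],[[0,0,0],[0,0,0],0]]'
python3 - <<'E'
from h import *
s=arm.state();print(s['ee_pos'],np.degrees(s['orientation']),s['joints'],s['force'])
E
```

```text
time: 44.6
ee_pos: [0.4432, -0.202, 0.3299]
orientation: [-3.141, 0.0, 0.566]
force: [-0.1, 0.9, -6.2]
finger_gap: 0.0105
finger_force: 107.7
time: 45.7
ee_pos: [0.5071, -0.4719, 0.3295]
orientation: [-3.141, 0.0, 0.174]
force: [-0.6, 0.6, -7.0]
finger_gap: 0.0104
finger_force: 107.8
[ 0.50711591 -0.47193349  0.32954309] [-1.79942462e+02  2.10159801e-02  9.94861017e+00] [ 0.9832682   0.51463437 -0.4346489   1.28337114  0.21184791  1.38936238
 -0.83694275] [-0.55620552  0.59107635 -6.97927117]
```

```bash
python3 -m jog '[[[-2.95,-0.52,0],[0,0,0],0],[[-3.94,-0.7,0],[0,0,0],0],[[-2.95,-0.52,0],[0,0,0],0],[[0,0,0],[0,0,0],0],[[0,0,0],[0,0,0],0]]'
python3 - <<'E'
from h import *
from scipy.spatial.transform import Rotation as R
s=arm.state();print(s['ee_pos'],R.from_euler('xyz',s['orientation']).as_matrix()[:,2].round(3),s['joints'])
d=np.array([-.174,.985,0]);L=np.array([.50,-.435,.10]);z=np.array([0,0,1])
for th,lz in [(0,.17),(10,.15),(20,.12),(30,.10),(40,.095),(50,.095),(60,.095),(66,.095)]:
  t=np.radians(th); off=d*(.125*np.cos(t)-.16*np.sin(t))-z*(.125*np.sin(t)+.16*np.cos(t)); L[2]=lz; print(th,(L-off).round(4))
E
```

```text
time: 46.2
ee_pos: [0.5078, -0.4703, 0.3306]
orientation: [2.969, -0.0, 0.176]
force: [-0.3, -1.2, -7.4]
finger_gap: 0.0108
finger_force: 107.9
[ 0.50776868 -0.4703107   0.33058556] [ 0.03  -0.169 -0.985] [ 0.9428285   0.42821162 -0.414988    1.41295366  0.31339134  1.22783624
 -0.91411611]
0 [ 0.5218 -0.5581  0.33  ]
10 [ 0.5166 -0.5289  0.3293]
20 [ 0.5109 -0.4968  0.3131]
30 [ 0.5049 -0.4628  0.3011]
40 [ 0.4988 -0.428   0.2979]
50 [ 0.4927 -0.3934  0.2936]
60 [ 0.4868 -0.3601  0.2833]
66 [ 0.4834 -0.3411  0.2743]
```

```bash
python3 -m jog '[[[-3.28,-0.58,0],[0.001,-0.009,-0.006],0],[[-3.28,-0.58,0],[0.001,-0.009,-0.006],0],[[-3.28,-0.58,0],[0.001,-0.009,-0.006],0],[[-3.28,-0.58,0],[-0.002,0.0113,-0.004],0],[[-3.28,-0.58,0],[-0.002,0.0113,-0.004],0],[[-3.28,-0.58,0],[-0.002,0.0113,-0.004],0],[[-3.28,-0.58,0],[-0.002,0.0117,-0.001],0],[[-3.28,-0.58,0],[-0.002,0.0117,-0.001],0],[[-3.28,-0.58,0],[-0.002,0.0117,-0.001],0]]'
python3 - <<'E'
from h import *
from scipy.spatial.transform import Rotation as R
s=arm.state();print(s['ee_pos'],R.from_euler('xyz',s['orientation']).as_matrix()[:,2].round(3),s['joints'],s['force'])
E
```

```text
time: 47.1
ee_pos: [0.4984, -0.4291, 0.2969]
orientation: [2.443, -0.001, 0.173]
force: [-0.5, -0.6, -6.7]
finger_gap: 0.0109
finger_force: 108.2
[ 0.49840784 -0.42910794  0.29694855] [ 0.111 -0.633 -0.766] [ 0.65678895  0.24961357 -0.28916463  1.87311315  0.92989451  0.84715215
 -1.5869871 ] [-0.47083633 -0.63342714 -6.71304797]
```

```bash
python3 -m jog '[[[-3.28,-0.58,0],[-0.002,0.0115,-0.0014],0],[[-3.28,-0.58,0],[-0.002,0.0115,-0.0014],0],[[-3.28,-0.58,0],[-0.002,0.0115,-0.0014],0],[[0,0,0],[0,0,0],0],[[0,0,0],[0,0,0],0],[[0,0,0],[0,0,0],0]]'
python3 -m jog '[[[-3.28,-0.58,0],[-0.002,0.011,-0.003],0],[[-3.28,-0.58,0],[-0.002,0.011,-0.003],0],[[-3.28,-0.58,0],[-0.002,0.011,-0.003],0],[[-2.95,-0.52,0],[-0.0015,0.0095,-0.004],0],[[-2.95,-0.52,0],[-0.0015,0.0095,-0.004],0],[[0,0,0],[0,0,0],0],[[0,0,0],[0,0,0],0],[[0,0,0],[0,0,0],0],[[0,0,0],[0,0,0],0]]'
python3 - <<'E'
from h import *
from scipy.spatial.transform import Rotation as R
s=arm.state();print(s['ee_pos'],R.from_euler('xyz',s['orientation']).as_matrix()[:,2].round(3),s['joints'],s['force'])
E
```

```text
time: 47.7
ee_pos: [0.4927, -0.3959, 0.2935]
orientation: [2.27, -0.001, 0.173]
force: [0.6, -0.0, -2.0]
finger_gap: 0.0106
finger_force: 108.8
time: 48.6
ee_pos: [0.4836, -0.3439, 0.2767]
orientation: [1.991, -0.001, 0.173]
force: [-0.3, -0.2, -3.3]
finger_gap: 0.0108
finger_force: 109.1
[ 0.48361695 -0.34392212  0.27666589] [ 0.158 -0.899 -0.408] [ 0.34822168  0.30936819 -0.30002986  2.16474974  1.52770468  1.17271671
 -2.39338614] [-0.2673274  -0.24360308 -3.29329839]
```

```bash
python3 -m jog '[[[0,0,0],[0,0,0.02],0],[[0,0,0],[0,0,0.03],0],[[3.94,0.7,0],[0,0,0.02],0],[[5.91,1.04,0],[0,0,0],0],[[5.91,1.04,0],[0,0,0],0],[[5.91,1.04,0],[0,0,0],0],[[5.91,1.04,0],[0,0,0],0],[[5.91,1.04,0],[0,0,0],0],[[5.91,1.04,0],[0,0,0],0],[[5.91,1.04,0],[0,0,0],0],[[5.91,1.04,0],[0,0,0],0],[[5.91,1.04,0],[0,0,0],0]]'
python3 -m jog '[[[5.91,1.04,0],[0,0,0],0],[[1.9,0.3,0],[0,0,0],0],[[0,0,0],[0,0,0],0],[[0,0,0],[0,0,0],0]]'
python3 - <<'E'
from h import *
from scipy.spatial.transform import Rotation as R
s=arm.state();Rm=R.from_euler('xyz',s['orientation']);print(s['ee_pos'],Rm.as_matrix()[:,2].round(3),np.degrees(s['orientation']),s['joints'],s['force'])
print('rotvec to level yaw10',(R.from_euler('xyz',[180,0,10],degrees=True)*Rm.inv()).as_rotvec(degrees=True))
snap('top','top13');snap('wrist','w13');snap('scene','sc13')
for t in ['top13','w13','sc13']:
  h=cv2.cvtColor(cv2.imread(f'pics/{t}.png'),cv2.COLOR_BGR2HSV);m=cv2.inRange(h,(5,130,60),(22,255,255))
  n,l,st,ce=cv2.connectedComponentsWithStats(cv2.morphologyEx(m,cv2.MORPH_CLOSE,np.ones((3,3))))
  for i in range(1,n):
    if st[i,4]>25: print(t,st[i,4],ce[i].round(),ray(t,*ce[i],.015).round(3)[:2])
E
```

```text
time: 49.8
ee_pos: [0.4836, -0.3436, 0.3473]
orientation: [3.006, -0.003, 0.175]
force: [-0.3, 0.4, -3.8]
finger_gap: 0.0107
finger_force: 108.7
time: 50.2
ee_pos: [0.4837, -0.3427, 0.346]
orientation: [3.139, -0.001, 0.175]
force: [1.1, -0.2, -3.2]
finger_gap: 0.011
finger_force: 108.7
[ 0.48371795 -0.34273446  0.3459603 ] [ 0.001 -0.002 -1.   ] [ 1.79858873e+02 -6.16566925e-02  1.00240786e+01] [ 0.76973775  0.28691402 -0.2604054   1.54194747  0.07652614  1.32020177
 -0.89514943] [ 1.1189384  -0.16501302 -3.22769749]
rotvec to level yaw10 [ 0.12825844  0.08525335 -0.02400265]
top13 2366 [530. 127.] [ 0.652 -1.154]
top13 514 [481. 156.] [ 0.599 -0.926]
top13 160 [243. 177.] [ 0.793 -0.025]
top13 32 [407. 187.] [ 0.568 -0.608]
top13 61 [500. 198.] [ 0.418 -0.921]
top13 721 [121. 399.] [0.151 0.592]
top13 273 [149. 407.] [0.098 0.508]
sc13 56 [359.   3.] [ 2.942 -1.996]
sc13 1140 [524. 144.] [ 0.678 -1.215]
sc13 112 [502. 163.] [ 0.609 -1.015]
sc13 104 [527. 194.] [ 0.425 -0.93 ]
sc13 81 [507. 201.] [ 0.424 -0.834]
sc13 212 [232. 206.] [ 0.782 -0.015]
sc13 3513 [ 62. 356.] [0.416 0.539]
```

```bash
python3 -m jog '[[[0,0,2],[-0.005,0.01,0],0],[[0,0,4],[-0.007,0.025,0],0],[[0,0,5],[-0.007,0.03,0],0],[[0,0,5],[-0.007,0.03,0],0],[[0,0,6],[-0.007,0.03,0],0],[[0,0,6],[-0.007,0.03,0],0],[[0,0,6],[-0.007,0.03,0],0],[[0,0,6],[-0.007,0.03,0],0],[[0,0,6],[-0.007,0.03,0],0],[[0,0,6],[-0.007,0.03,0],0],[[0,0,6],[-0.007,0.03,0],0],[[0,0,6],[-0.007,0.03,0],0]]'
python3 -m jog '[[[0,0,6],[-0.007,0.03,-0.01],0],[[0,0,6],[0,0.03,-0.01],0],[[0,0,2.6],[0,0.03,-0.01],0],[[0,0,0],[0,0.03,-0.008],0],[[0,0,0],[0,0.03,-0.004],0],[[0,0,0],[0,0.03,0],0],[[0,0,0],[0,0.03,0],0],[[0,0,0],[0,0.03,0],0],[[0,0,0],[0,0.02,0],0],[[0,0,0],[0,0.007,0],0],[[0,0,0],[0,0,0],0],[[0,0,0],[0,0,0],0]]'
python3 - <<'E'
from h import *
s=arm.state();print(s['ee_pos'],np.degrees(s['orientation']),s['force'])
snap('top','top14');snap('scene','sc14')
for t in ['top14','sc14']:
  h=cv2.cvtColor(cv2.imread(f'pics/{t}.png'),cv2.COLOR_BGR2HSV);m=cv2.inRange(h,(5,120,50),(22,255,255))
  n,l,st,ce=cv2.connectedComponentsWithStats(cv2.morphologyEx(m,cv2.MORPH_CLOSE,np.ones((3,3))))
  for i in range(1,n):
    r=ray(t,*ce[i],.015)
    if st[i,4]>12 and r[1]>-.75 and .2<r[0]<.9: print(t,st[i,4],ce[i].round(),r.round(3)[:2])
t=cv2.imread('pics/top14.png').astype(int)-cv2.imread('pics/top1.png');g=np.abs(t).max(2)>50
n,l,st,ce=cv2.connectedComponentsWithStats(g[165:255,325:415].astype(np.uint8))
for i in range(1,n):
  if st[i,4]>20: print('tote change',st[i,4],ce[i]+[325,165],ray('top14',*(ce[i]+[325,165]),.02).round(3))
E
```

```text
time: 51.55
ee_pos: [0.4005, -0.0063, 0.3459]
orientation: [3.14, 0.0, 1.298]
force: [-0.3, 0.3, -3.1]
finger_gap: 0.0106
finger_force: 108.7
time: 52.75
ee_pos: [0.3945, 0.2583, 0.3039]
orientation: [3.141, -0.0, 1.547]
force: [0.4, -0.4, -4.0]
finger_gap: 0.0109
finger_force: 108.7
[0.3944624  0.25825763 0.30385846] [ 1.79964283e+02 -1.79200899e-02  8.86224664e+01] [ 0.36921291 -0.42792187 -3.99949821]
top14 177 [243. 178.] [ 0.792 -0.025]
top14 33 [407. 186.] [ 0.569 -0.608]
top14 164 [346. 215.] [ 0.534 -0.348]
top14 149 [373. 216.] [ 0.497 -0.442]
sc14 229 [232. 206.] [ 0.783 -0.015]
sc14 27 [369. 220.] [ 0.531 -0.364]
sc14 3796 [ 61. 354.] [0.422 0.54 ]
tote change 188 [345.71808511 215.24468085] [ 0.531 -0.346  0.02 ]
tote change 456 [367.66008772 224.59429825] [ 0.472 -0.411  0.02 ]
tote change 141 [328.81560284 243.64539007] [ 0.447 -0.25   0.02 ]
```

Both chokes and the heatsink are in the tote. I'm hanging the empty pan back on the hook.

```bash
python3 -m jog '[[[0,0,0],[0.01,0.001,0],0],[[0,0,0],[0.015,0,0],0],[[0,0,0],[0.015,0,0],0],[[0,0,0],[0.015,0,0],0],[[0,0,0],[0.015,0,0],0],[[0,0,0],[0.015,0,0],0],[[0,0,0],[0.014,0,0],0],[[0,0,0],[0,0,0],0],[[0,0,0],[0,0,-0.01],0],[[0,0,0],[0,0,-0.015],0],[[0,0,0],[0,0,-0.012],0],[[0,0,0],[0,0,0],0]]'
python3 -m jog '[[[0,0,0],[0,0,-0.003],0],[[0,0,0],[0,0,-0.004],0],[[0,0,0],[0,0,-0.004],0],[[0,0,0],[0,0,-0.003],0],[[0,0,0],[0,0,0],0],[[0,0,0],[0,0,0],0],[[0,0,0],[0,0,0],0],[[0,0,0],[0,0,0],0]]'
```

```text
time: 54.05
ee_pos: [0.4929, 0.2594, 0.2648]
orientation: [-3.139, 0.0, 1.547]
force: [0.7, -0.1, -3.8]
finger_gap: 0.0109
finger_force: 108.7
time: 54.85
ee_pos: [0.4937, 0.2601, 0.2531]
orientation: [3.141, -0.001, 1.546]
force: [-2.3, 0.3, 0.6]
finger_gap: 0.0107
finger_force: 109.2
```

```bash
python3 -m jog '[[[0,0,0],[0,0,0],0],[[0,0,0],[0,0,0],0.2],[[0,0,0],[0,0,0],0.3],[[0,0,0],[0,0,0],0.5],[[0,0,0],[0,0,0],0.7],[[0,0,0],[0,0,0],0.7],[[0,0,0],[0,0,0.02],0.7],[[0,0,0],[0,0,0.03],0.7],[[0,0,0],[0,0,0.03],0.7],[[0,0,0],[0,0,0.03],0.7],[[0,0,0],[0,0,0.02],0.7],[[0,0,0],[0,0,0],0.7]]' 30
python3 -m jog '[[[0,0,0],[0,0,0],0.7],[[0,0,0],[0,0,0],0.7],[[0,0,0],[0,0,0],0.7],[[0,0,0],[0,0,0],0.7],[[0,0,0],[0,0,0],0.7],[[0,0,0],[0,0,0],0.7],[[0,0,0],[0,0,0],0.7],[[0,0,0],[0,0,0],0.7],[[0,0,0],[0,0,0],0.7],[[0,0,0],[0,0,0],0.7],[[0,0,0],[0,0,0],0.7],[[0,0,0],[0,0,0],0.7]]' >/dev/null
python3 -m jog '[[[0,0,0],[0,0,0],0.7],[[0,0,0],[0,0,0],0.7],[[0,0,0],[0,0,0],0.7],[[0,0,0],[0,0,0],0.7],[[0,0,0],[0,0,0],0.7],[[0,0,0],[0,0,0],0.7],[[0,0,0],[0,0,0],0.7],[[0,0,0],[0,0,0],0.7],[[0,0,0],[0,0,0],0.7],[[0,0,0],[0,0,0],0.7],[[0,0,0],[0,0,0],0.7],[[0,0,0],[0,0,0],0.7]]' >/dev/null
python3 still.py
python3 -m jog '[[[0,0,0],[0,0,0],0.7],[[0,0,0],[0,0,0],0.7],[[0,0,0],[0,0,0],0.7],[[0,0,0],[0,0,0],0.7],[[0,0,0],[0,0,0],0.7],[[0,0,0],[0,0,0],0.7],[[0,0,0],[0,0,0],0.7],[[0,0,0],[0,0,0],0.7],[[0,0,0],[0,0,0],0.7],[[0,0,0],[0,0,0],0.7],[[0,0,0],[0,0,0],0.7],[[0,0,0],[0,0,0],0.7]]'
python3 -m jog '[[[0,0,0],[0,0,0],0.7],[[0,0,0],[0,0,0],0.7],[[0,0,0],[0,0,0],0.7],[[0,0,0],[0,0,0],0.7],[[0,0,0],[0,0,0],0.7],[[0,0,0],[0,0,0],0.7],[[0,0,0],[0,0,0],0.7],[[0,0,0],[0,0,0],0.7],[[0,0,0],[0,0,0],0.7],[[0,0,0],[0,0,0],0.7],[[0,0,0],[0,0,0],0.7],[[0,0,0],[0,0,0],0.7]]' >/dev/null
python3 still.py
python3 - <<'E'
from h import *
c=cv2.imread('pics/s3.png');p=cv2.imread('pics/s4.png')
# dark plate and copper in pan
h=cv2.cvtColor(c,cv2.COLOR_BGR2HSV);print('copper px',(cv2.inRange(h,(5,130,60),(22,255,255))[80:260]>0).sum())
z=arm.state()['ee_pos'];print(z)
for r in (180,200,220,240):
  print(r,np.where(c[r,230:330].max(1)<75)[0][[0,-1]]+230, np.where(p[r,230:330].max(1)<75)[0][[0,-1]]+230)
E
```

```text
time: 56.05
ee_pos: [0.4943, 0.2606, 0.3855]
orientation: [3.138, -0.003, 1.546]
force: [-1.0, 1.1, 0.1]
finger_gap: 0.0596
finger_force: 0.0
t 58.8 diff 1.6381517857142858 206
time: 60.0
ee_pos: [0.4937, 0.26, 0.383]
orientation: [3.141, -0.001, 1.546]
force: [0.2, -0.3, 0.1]
finger_gap: 0.0598
finger_force: 0.0
t 61.55 diff 1.625169642857143 198
copper px 0
[0.49370608 0.25998761 0.3829618 ]Traceback (most recent call last):
  File "<stdin>", line 7, in <module>
IndexError: index 0 is out of bounds for axis 0 with size 0
```

```bash
python3 - <<'E'
from h import *
c=cv2.imread('pics/s3.png')
print([proj('s3',[.4937+dx,.26+dy,.291]).round() for dx in(-.006,.006) for dy in (-.037,.037)])
m=(c.max(2)<75).astype(np.uint8);m[290:]=0;m[:,:200]=0;m[:,380:]=0
n,l,st,ce=cv2.connectedComponentsWithStats(m)
for i in range(1,n):
  if st[i,4]>300: print(st[i],ce[i].round(1))
E
```

```text
[array([277., 255.]), array([274., 157.]), array([293., 255.]), array([291., 157.])]
[200 253  16  37 478] [208.  273.8]
[349 253  25  37 556] [357.9 275.4]
```

```bash
python3 - <<'E'
from h import *
for f in ('s3','s4','w12'):
  c=cv2.imread(f'pics/{f}.png').max(2)
  for r in (180,200,230): print(f,r,c[r,244:316:4])
d=cv2.imread('pics/top14.png');s=snap('scene','sc15')['frame'];snap('top','top15')
a=cv2.imread('pics/sc12.png')
for n,i in (('sc12',a),('sc15',s)):
  m=(i[190:290,130:230].max(2)<60).astype(np.uint8);q,l,st,ce=cv2.connectedComponentsWithStats(m);j=st[1:,4].argmax()+1;print(n,st[j],ce[j]+[130,190])
E
```

```text
s3 180 [239 239 223 224 194 195 177 109  80  87  92  76 188 183 219 216 217 216]
s3 200 [223 223 223 223 193 192 188 156  76  85  86  71 225 192 211 237 237 237]
s3 230 [146 143 143 145 142 144 142 129  70  77  79  68 143 142 142 162 161 160]
s4 180 [247 195 156 190  71  73  73  70  70  74  73 184 176 164 171 222 230 229]
s4 200 [245 167 224 115  74  85  89  74  68  71  70 188 189 187 207 209 221 221]
s4 230 [112 112 111 109  68  73  80  68  63  68  67 113 111 112 112 118 117 119]
w12 180 [247 169 164 233  71  73  73  72  67  72  71 174 180 167 163 207 229 230]
w12 200 [223 163 215 155  73  82  90  73  68  73  69 186 185 186 195 201 218 219]
w12 230 [114 111 113 111  66  73  81  70  60  66  66 114 112 112 112 116 118 116]
sc12 [ 17  17  34  27 669] [163.63527653 219.9387145 ]
sc15 [ 15   7  35  33 781] [161.80793854 214.18693982]
```

The plate is at columns 276 to 290, where it should be, and it's level and still. The pan rides higher than when loaded. Handing in.

```bash
python3 -c "
from plant import job_done
print(job_done())"
```

```text
the job is handed in; nothing more can be done
None
```

I handed the job in at about 62 s: the one heatsink and two chokes on the bench were weighed in the pan, tipped into the tote, and the empty pan is back on the hook, still, with the gripper clear.

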